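# Make up two microscopy kits

## Task

Make up the two microscopy kits from the stock on the bench. Counting kit, in the round tray: the counting dish flat in the larger bay and the dropper bottle upright in the smaller bay. Slide kit, in the oblong tray: the long slide case flat in the larger bay, the short slide case stacked in line on top of it, resting flat on the long case's flat top beside the thumb ridge, not on the ridge and without hanging over the other end, and the objective standing nose up in the smaller bay; leave the small dish, the vial and the eyepiece where they are.

Things in the scene. Friction and masses are not known exactly. Their poses are not given: they have to be found in the camera images.
- round_tray: Round metal kit tray, 180 mm across, 14 mm high, heavy, does not move. Walls 4 mm, floor 4 mm thick (floor top 4 mm above the bench). A straight 4 mm thick divider, also reaching 14 mm above the bench, crosses it parallel to its own y axis at x = +22 mm: the larger bay lies on the -x side (x -86 to +20 mm), the smaller bay on the +x side (x +24 to +86 mm). Origin: centre of its underside.
- oblong_tray: Oblong white plastic kit tray, 200 mm (its x) by 132 mm (its y), 14 mm high, heavy, does not move. Walls 4 mm, floor 4 mm thick (floor top 4 mm above the bench). A 4 mm thick divider, also reaching 14 mm above the bench, crosses it parallel to its y axis at x = +28 mm: the larger bay is x -96 to +26 mm, the smaller bay x +30 to +96 mm, both 124 mm wide in y. Origin: centre of its underside.
- counting_dish: Counting dish: flat lidded clear dish with a pale base and a dark square grid on the lid, 58 mm diameter, 24 mm high. Body origin: centre of its underside, z up. About 60 g. Loose.
- dropper_bottle: Small amber glass dropper bottle, standing: body 32 mm diameter up to 36 mm high, then a shoulder, black collar and rubber teat 12 mm across, 63 mm high in all. Body origin: centre of its underside, z up. About 60 g. Loose.
- long_case: Long slide case: closed flat grey plastic box with a dark seam, 96 mm (its x) by 40 mm (its y) by 24 mm high, with a raised thumb ridge across one end of the top: the ridge takes up the last 14 mm at the +x end (x +34 to +48 mm) and stands about 5.5 mm above the flat top, with fine pale ribs across it. The flat part of the top runs from x -48 to +34 mm, at 24 mm above the origin. Body origin: centre of its underside, z up. About 110 g. Loose.
- short_case: Short slide case: plain closed grey plastic box with a dark seam and no ridge, 64 mm (its x) by 40 mm (its y) by 24 mm high. Body origin: centre of its underside, z up. About 80 g. Loose.
- objective: Microscope objective lens, bare metal, standing on its wide end: cylinder 34 mm diameter up to 30 mm high (a thin dark band near the top of the cylinder), then a cone narrowing to an 18 mm nose, 47 mm high in all. Body origin: centre of its underside, z up. About 120 g. Loose.
- small_dish: Stock that stays: smaller plain lidded dish without a grid, 42 mm diameter, 20 mm high. Loose; origin: centre of its underside.
- vial: Stock that stays: slim clear glass vial with a flat white cap, 28 mm diameter (cap 29 mm), 53 mm high. Loose; origin: centre of its underside.
- eyepiece: Stock that stays: microscope eyepiece, a black drum 44 mm diameter on a narrower metal barrel 30 mm in diameter, 36 mm high. Loose; origin: centre of its underside.
Mind the look-alikes: they are no part of the job. Leave any purple look-alike of the long_case alone. Leave any red look-alike of the short_case alone.

How it is judged:
By the outcome, as a careful person would: the job done as asked, in the order asked, and still so for the second after the job is handed in, with the robot touching nothing.
It also fails if it takes over 141 s, if anything falls off the work surface, if the arm or the gripper's body presses on something with over 40 N, if the wrist force passes 120 N, or if a joint passes its speed limit or range.

## Robot

A 6-joint arm with a two-finger parallel gripper is mounted at the origin on the work surface. World frame = base frame: x ahead of the robot, y to its left, z up, the work surface at z = 0. Lengths are in m, angles in degrees, forces in N, time in s.
With the tool pointing down it reaches from about 0.4 to 0.825 m from the base axis. Payload 7 kg.
Tool frame: the origin (TCP) lies midway between the tips of the shut fingers; the grasp point (between the pads) lies 19 mm behind it; z points along the fingers, y is the direction in which the jaws open and shut (so a half turn about z gives the same grasp; the last joint's range is limited). The gripper opens to 88 mm and grips with 3 to 60 N. Pads are 19 mm wide; open, the fingers measure 130 mm over their backs; the gripper's body (78 mm by 193 mm) begins 47 mm behind the grasp point.
Start: joints at [92.023, 20.546, 0.682, 0, -70.136, -16.507], TCP at [0.169, 0.654, 0.227] pointing down, gripper open.
Joint ranges: [-176.03, 176.03], [-82.01, 121.73], [-58.28, 71.71], [-173.87, 95.51], [-174.79, -0.11], [-173.66, 173.66]. Speed limits (degrees/s): [136.94, 136.94, 172.46, 180, 180, 180].

## Interface

Orientations are given as [roll, pitch, yaw] about the fixed x, y, z axes, in that order (R = Rz(yaw) Ry(pitch) Rx(roll)).
In Python, from plant import r gives the robot as it stands. The module is installed in compiled form; this text tells all that it offers.
- The arm moves only by the tool send_rows, never from a script. Its argument "motion" is a list of rows, each an object with "travel": the shift along the tool's x, y, z in m, a list of three; "spin": the turn about the tool's z in degrees. In form: [{"travel": [tx, ty, tz], "spin": spin}, ...]. A call has 1 to 5 rows; each row shifts and turns the pose as measured when the row begins, along the tool's axes as they then stand; what a row does not reach is not made up. A row lasts 1/12 s, in which the tool goes at most 41.7 mm and 7.16 degrees, less where a joint would pass 70% of its speed; a pose out of reach is approached as far as the arm can. A call is refused whole if a number of a shift passes 0.0417 or a number of a turn 7.16, either way. A call with a gripper value outside its range is refused whole. "gripper" is the gripper command: -1 is shut, 1 is fully open, values between are in proportion, set as the call begins (left out, the last holds). The fingers move at their own pace and stop on an object; "squeeze" is the grip in N (left out, the last holds). Time passes only in rows, so rows that do not move let the fingers close. It gives the time, the measured TCP pose, the force and the opening at its end, in the units of the state.
- r.get_state(): the state, without advancing time (a new reading comes with each control period).
- r.capture(name): name is "scene" or "top" or "wrist"; returns (picture, depth): 480x640x3 uint8, blue, green, red; 480x640 float32, m along the optical axis (not along the pixel's ray), 0 where there is no reading.
- r.get_calibration(name): a dict with "fov_y" (degrees; the focal length in pixels is half the picture's height over the tangent of half this angle, whatever the lens; pixels are square), "cx", "cy" (the principal point, pixels), "k1" (the pictures are not rectified: a ray, as slopes to the right and down, at radius r is drawn at 1 + k1 r^2 times it, then the intrinsics apply), "origin" and "orientation" of the camera in the world. Camera axes: x right, y down, z forward; pixel columns grow to the right and rows downward; lengths in m; the calibration is good to about 2 mm. A picture is of the moment at which its call begins: read the wrist's pose just before it. get_calibration takes no time and is no camera call; for the wrist camera it gives the pose at the moment of the call.
- r.close_job(): hands the job in, once; it reports no verdict.
Trained networks look in the newest picture that a camera, given by its name, has taken for a name from the list of things; names that differ only in an ending like _2 or _b are one class to them, and where a whole thing is asked for, a point or a joint stands for the part that bears it (a point fixed in the world has none). Each returns a list of dicts, best first, with "conf" (0 to 1); they miss things now and then, are a little off and sometimes report something else, mostly with a low value. They report only what shows in the picture. A call takes as long as a camera call. They do not tell look-alikes from the thing itself.
- r.boxes_of(camera, target): "at" ([x, y, z] in m, in the coordinates of the camera as it stood for that picture, good to about 4 mm: the middle of the surface that is visible of it).
- r.pinpoint(camera, target): "at" ([x, y, z] in m, in the coordinates of the camera as it stood for that picture, good to about 4 mm: a listed point, or the origin of a listed thing).
The state is a dict: "time_s": time; "joints": joint angles; "qd": joint speeds; "joint_torque": joint torques, N m; "tcp_pos": TCP position; "eef_rot": TCP orientation; "contact_force": force on the tool from outside, world axes, zero at the start; "moment": the same for the moment, N m; "gripper_width": finger opening in m.
Only numpy, scipy, OpenCV 4.12 (cv2) and the standard library are available. Lean on these libraries where they do the work, as an engineer would, in place of code of your own. Each camera call takes 0.05 s, during which the arm holds its last target. There are 200 camera calls.

## Working session

There is one attempt and no reset: what is moved stays moved. The work goes in short steps, Python scripts to look and compute and a tool call to move; the robot and the scene stay as the last step left them, time stands still between calls to the robot, and variables do not carry over. Pictures are saved under pics/ and viewed, about 12 in all and at most 16, crops included, and the job is handed in when it is done.

Besides the shell and the picture viewer there is one more tool, called after ">>>" as a command line: name --argument value ..., lists and objects as JSON in quotes. send_rows: Moves the arm, as the interface text tells. Its arguments: {"type":"object","properties":{"motion":{"type":"array"},"gripper":{"type":"number"},"squeeze":{"type":"number"}},"required":["motion"]}

```bash
mkdir -p pics; cat > h.py <<'E'
from plant import r
import numpy as np, cv2
from scipy.spatial.transform import Rotation as R
def cal(n):
    c=r.get_calibration(n); f=240/np.tan(np.radians(c['fov_y']/2)); return c,f
def toworld(n,p,c=None):
    c=c or r.get_calibration(n)
    return np.array(c['origin'])+R.from_euler('xyz',c['orientation'],degrees=True).as_matrix()@np.array(p)
def cloud(n,depth,c=None):
    c=c or r.get_calibration(n); f=240/np.tan(np.radians(c['fov_y']/2))
    K=np.array([[f,0,c['cx']],[0,f,c['cy']],[0,0,1.]])
    v,u=np.mgrid[0:480,0:640]; pts=np.stack([u,v],-1).reshape(-1,1,2).astype(np.float64)
    s=cv2.undistortPoints(pts,K,np.array([c['k1'],0,0,0,0.])).reshape(480,640,2)
    P=np.dstack([s[...,0]*depth,s[...,1]*depth,depth])
    M=R.from_euler('xyz',c['orientation'],degrees=True).as_matrix()
    return P@M.T+np.array(c['origin'])
E
python3 - <<'E'
from h import *
print(r.get_state())
for n in ['scene','top','wrist']:
    c=r.get_calibration(n); print(n,c)
    p,d=r.capture(n); cv2.imwrite(f'pics/{n}0.png',p); np.save(f'{n}0.npy',d)
for t in 'round_tray oblong_tray counting_dish dropper_bottle long_case short_case objective small_dish vial eyepiece'.split():
    for e in r.pinpoint('top',t)[:3]: print(t,round(e['conf'],2),toworld('top',e['at']).round(3))
E
```

```text
{'time_s': 0.0, 'joints': array([ 9.20221210e+01,  2.05906414e+01,  6.33343702e-01, -2.03485680e-02,
       -7.01328225e+01, -1.65071015e+01]), 'qd': array([-0.04864989, -0.04837596, -0.02275514,  0.03838532,  0.02042139,
        0.01190933]), 'joint_torque': array([-9.85442566e-04, -5.82706618e+01,  2.93063271e+01,  6.99747115e+00,
        6.99141747e-03, -1.60666855e-04]), 'tcp_pos': array([0.1687347 , 0.65307819, 0.22562763]), 'eef_rot': array([ 1.79908159e+02, -7.26827607e-03, -1.44919050e+01]), 'contact_force': array([-0.81618966,  0.51469564,  1.01533284]), 'moment': array([ 0.03435293, -0.00459077, -0.0283157 ]), 'gripper_width': 0.08766824752825224}
scene {'fov_y': 45.86084964536445, 'cx': 324.67739232894905, 'cy': 246.13416698993302, 'k1': -0.07061171046870857, 'origin': array([ 0.9997441 , -0.70382731,  0.64133108]), 'orientation': array([-1.25252050e+02, -4.49742965e-02,  3.46702761e+01])}
top {'fov_y': 56.683776082667215, 'cx': 315.4247645177032, 'cy': 238.42691892249942, 'k1': -0.09506339695062044, 'origin': array([ 0.44333956, -0.00537444,  0.77733859]), 'orientation': array([-174.32243811,   -0.56324436,  -89.0222229 ])}
wrist {'fov_y': 70.40479762797885, 'cx': 320.6802028897472, 'cy': 242.35440387715602, 'k1': -0.013441071512427311, 'origin': array([0.23702413, 0.63622567, 0.38299843]), 'orientation': array([ 1.64680485e+02, -1.11369949e-01, -1.04504159e+02])}
round_tray 0.82 [0.533 0.33  0.001]
oblong_tray 0.68 [ 0.462 -0.3   -0.002]
counting_dish 0.66 [0.566 0.001 0.   ]
dropper_bottle 0.67 [0.56  0.117 0.004]
long_case 0.6 [ 0.326 -0.099 -0.001]
long_case 0.55 [ 0.442 -0.115  0.   ]
short_case 0.87 [0.337 0.161 0.002]
short_case 0.58 [0.44  0.122 0.003]
objective 0.64 [ 0.685  0.129 -0.002]
small_dish 0.63 [ 0.554 -0.134  0.002]
vial 0.66 [ 0.676 -0.133  0.001]
eyepiece 0.56 [ 0.447  0.006 -0.001]
```

View pics/top0.png

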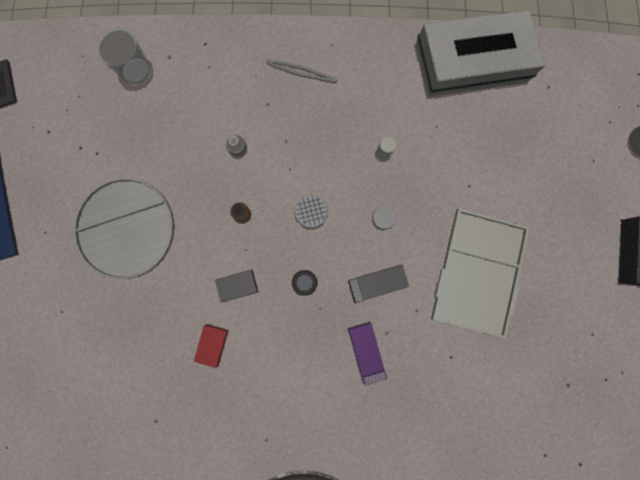

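View pics/scene0.png

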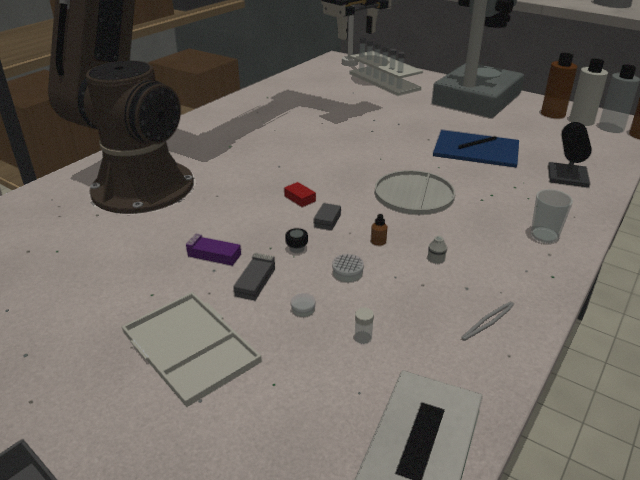

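The top view shows a grey long case at (378,283), with its ribbed end on the left, and a purple look-alike at (367,352). The grey short case is at (237,286), with a red look-alike at (211,346). The gridded dish is at (312,212) and the plain small dish at (384,218). The bottle is at (240,212), the objective at (236,145), the round tray at (125,229) and the oblong tray at (480,272). The grey, gridded items fit the description. Next I'll measure them and check an enlarged crop.

```bash
python3 - <<'E'
from h import *
img=cv2.imread('pics/top0.png'); d=np.load('top0.npy'); W=cloud('top',d)
z=W[...,2]; print('bench z', np.median(z[300:320,420:430]), np.median(z[150:200,280:300]))
def seg(name,u,v,rad,zlo,zhi=0.2):
    m=np.zeros(z.shape,bool); m[max(v-rad,0):v+rad,max(u-rad,0):u+rad]=True
    m&=(z>zlo)&(z<zhi)&(d>0)
    n,l=cv2.connectedComponents(m.astype(np.uint8)); k=l[v,u] or np.bincount(l[l>0]).argmax()
    p=W[l==k]; rc=cv2.minAreaRect((p[:,:2]*1000).astype(np.float32)); c,rr=cv2.minEnclosingCircle((p[:,:2]*1000).astype(np.float32))
    print(name,len(p),'top',np.percentile(p[:,2],95).round(4),'rect',np.round(rc[0],1),np.round(rc[1],1),round(rc[2],1),'circ',np.round(c,1),round(rr,1))
    return p
seg('long',378,283,40,.016); seg('short',237,286,35,.016); seg('dish',312,212,28,.016)
seg('bottle',240,212,20,.012);seg('bottletop',240,212,20,.045); seg('obj',236,145,20,.012);seg('objtop',236,145,20,.040)
seg('round',125,229,60,.009,.02); seg('oblong',480,272,75,.008,.02); 
seg('eye',305,282,20,.02);seg('small',384,218,20,.012);seg('vial',388,146,20,.03)
a=cv2.resize(img[120:370,190:430],None,fx=2.4,fy=2.4,interpolation=cv2.INTER_CUBIC)
cv2.imwrite('pics/crop1.png',a)
b=np.hstack([cv2.resize(img[170:290,65:185],(390,390)),cv2.resize(img[200:345,420:540],(390,471))[:390]]); 
E
```

```text
bench z 0.0004257091655485157 0.000650424026352292
long 1345 top 0.031 rect [ 444.1 -120.2] [40.2 96.6] 17.2 circ [ 444.  -119.8] 51.2
short 895 top 0.0267 rect [436.1 121.7] [40.5 63.5] 17.3 circ [435.6 121.5] 36.7
dish 883 top 0.0268 rect [565.6  -2.3] [55.5 56.7] 1.8 circ [566.1  -2.7] 28.9
bottle 320 top 0.0638 rect [561.1 117.9] [31.2 31. ] 2.3 circ [561.3 118.4] 16.1
bottletop 115 top 0.0649 rect [561.4 118.4] [18.6 19.2] 1.0 circ [561.  118.4] 10.0
obj 324 top 0.0489 rect [680.1 130.9] [33.6 31.4] 4.9 circ [680.1 130.4] 17.6
objtop 117 top 0.0496 rect [679.8 130.7] [19.2 21.9] 44.3 circ [680.2 130.7] 11.6
round 1226 top 0.0169 rect [532.9 328.9] [177.5 180.3] 1.6 circ [532.9 328.4] 90.8
oblong 1435 top 0.0161 rect [ 465.2 -302. ] [140.  201.1] 76.5 circ [ 465.5 -301.8] 119.2
eye 534 top 0.0389 rect [443.4   5.5] [41.4 41.6] 0.9 circ [443.5   5.8] 21.7
small 454 top 0.0225 rect [ 558.6 -130. ] [40.6 40.6] 56.7 circ [ 558.9 -129.8] 21.0
vial 254 top 0.0549 rect [ 677.3 -129.9] [26.4 25.8] 6.1 circ [ 677.3 -129.9] 14.4
```

View pics/crop1.png

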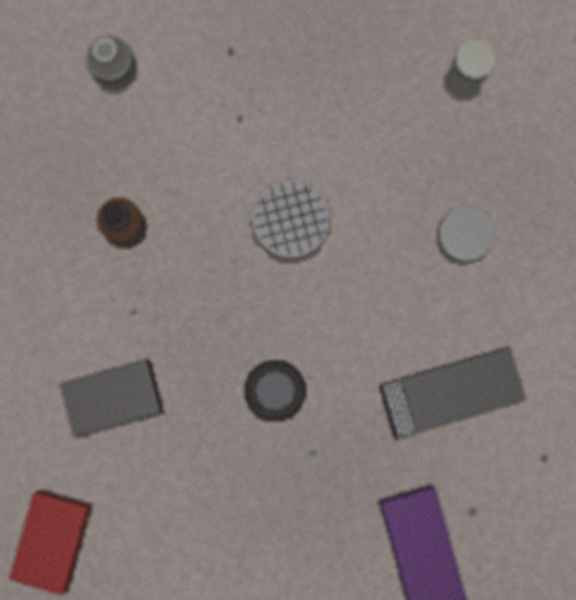

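The crop confirms it: the gridded counting dish at (291,220), plain small dish (466,235), grey long case (455,392) with ribs at its left (+y) end, grey short case (112,398), bottle (121,222) and objective (110,62). The red and purple ones stay. Next I'll measure the tray axes and the dividers.

```bash
python3 - <<'E'
from h import *
img=cv2.imread('pics/top0.png'); d=np.load('top0.npy'); W=cloud('top',d); z=W[...,2]
# round: rim points fit, divider = high points within r<75
q=W[170:290,65:185].reshape(-1,3); c=np.array([.5329,.3289])
q=q[(q[:,2]>.0105)&(q[:,2]<.02)]; rr=np.hypot(*(q[:,:2]-c).T)
rim=q[(rr>.08)&(rr<.095)]; A=np.c_[2*rim[:,:2],np.ones(len(rim))]; s=np.linalg.lstsq(A,(rim[:,:2]**2).sum(1),rcond=None)[0]; c=s[:2]
print('round c',c.round(4),'r',np.sqrt(s[2]+c@c).round(4))
dv=q[(np.hypot(*(q[:,:2]-c).T)<.072)][:,:2]; print(len(dv))
l=cv2.fitLine(dv.astype(np.float32),cv2.DIST_HUBER,0,.001,.001).ravel(); a=np.degrees(np.arctan2(l[1],l[0])); n=np.array([-l[1],l[0]]); print('round div angle',a,'offset',n@(l[2:]-c),'n',n)
# oblong
q=W[195:350,415:545].reshape(-1,3); q=q[(q[:,2]>.0105)&(q[:,2]<.02)][:,:2]; c=np.array([.465,-.302])
best=None
for th in np.arange(-30,0,.25):   # x-axis dir
    t=np.radians(th); p=(q-c)@np.array([[np.cos(t),-np.sin(t)],[np.sin(t),np.cos(t)]])
    h=np.histogram(p[:,0],np.arange(-.13,.13,.002))[0]; g=np.histogram(p[:,1],np.arange(-.13,.13,.002))[0]
    s=(h.astype(float)**2).sum()+(g.astype(float)**2).sum()
    if best is None or s>best[0]: best=(s,th,p,h,g)
s,th,p,h,g=best; print('oblong x axis',th); b=np.arange(-.13,.13,.002)[:-1]+.001
print([(round(x*1000),int(k)) for x,k in zip(b,h) if k>12]); print([(round(x*1000),int(k)) for x,k in zip(b,g) if k>12])
E
```

```text
round c [0.5328 0.3276] r 0.0874
225
round div angle -70.714615 offset 0.022311626980837038 n [0.94388527 0.33027354]
oblong x axis -13.5
[(-99, 78), (-97, 81), (-95, 13), (-55, 13), (-37, 13), (-31, 14), (25, 38), (27, 84), (29, 67), (95, 16), (97, 94), (99, 85), (101, 15)]
[(-69, 22), (-67, 53), (-65, 122), (-63, 147), (-61, 33), (61, 58), (63, 127), (65, 131), (67, 45), (69, 35)]
```

```bash
cat >> h.py <<'E'
def go(x,y,zz,yaw):
    s=r.get_state(); p=s['tcp_pos']; w=s['eef_rot'][2]
    M=R.from_euler('xyz',s['eef_rot'],degrees=True).as_matrix()
    dy=(yaw-w+180)%360-180
    # travel in the frame after the spin
    M2=R.from_euler('z',dy,degrees=True).as_matrix()@M
    dp=np.array([x,y,zz])-p
    print('t',round(s['time_s'],2),'pos',p.round(4),'rot',s['eef_rot'].round(1),'w',round(s['gripper_width'],4),'F',s['contact_force'].round(1))
    print(' spin',round(-dy,2),'now-frame',(M.T@dp).round(4),'after-spin',(M2.T@dp).round(4))
E
sed -i 's/^from plant/from plant/' h.py
```

>>> send_rows --motion '[{"travel":[0,0,0],"spin":-6.8},{"travel":[0,0,0],"spin":-6.8},{"travel":[0,0,0],"spin":-6.8},{"travel":[0,0,0],"spin":-6.8},{"travel":[0,0,0],"spin":-6.8}]' --gripper 1 --squeeze 25

```text
time_s: 1.07
tcp_pos: [0.1688, 0.6535, 0.2267]
eef_rot: [-180.0, 0.0, 20.7]
contact_force: [0.3, -0.4, 0.2]
gripper_width: 0.0878
```

>>> send_rows --motion '[{"travel":[0.008,0.0375,0],"spin":0},{"travel":[0.008,0.0375,0],"spin":0},{"travel":[0.008,0.0375,0],"spin":0},{"travel":[0.008,0.0375,0],"spin":0},{"travel":[0.008,0.0375,0],"spin":0}]'

```text
time_s: 1.48
tcp_pos: [0.2732, 0.493, 0.2239]
eef_rot: [179.9, 0.0, 21.7]
contact_force: [1.1, 0.5, 0.3]
gripper_width: 0.0876
```

>>> send_rows --motion '[{"travel":[0.008,0.0375,0],"spin":0},{"travel":[0.008,0.0375,0],"spin":0},{"travel":[0.008,0.0375,0],"spin":0},{"travel":[0.008,0.0375,0],"spin":0},{"travel":[0.008,0.0375,0],"spin":0}]'

```text
time_s: 1.9
tcp_pos: [0.3831, 0.3253, 0.2255]
eef_rot: [-179.9, -0.1, 21.9]
contact_force: [0.9, 0.4, -0.4]
gripper_width: 0.0877
```

>>> send_rows --motion '[{"travel":[0.008,0.0375,0],"spin":0},{"travel":[0.008,0.0375,0],"spin":0},{"travel":[0.008,0.0375,0],"spin":0},{"travel":[0.008,0.0375,0],"spin":0},{"travel":[0.008,0.0375,0],"spin":0}]'

```text
time_s: 2.32
tcp_pos: [0.4936, 0.1576, 0.2279]
eef_rot: [-179.8, -0.5, 22.0]
contact_force: [0.9, 0.8, 0.4]
gripper_width: 0.0879
```

```bash
python3 -c "
from h import *
go(.566,-.0025,.12,19.3); print(r.get_state()['joints'].round(1))"
```

```text
t 2.32 pos [0.4936 0.1576 0.2279] rot [-179.8   -0.5   22. ] w 0.0879 F [0.9 0.8 0.4]
 spin 2.69 now-frame [0.0063 0.1759 0.1073] after-spin [0.0145 0.1754 0.1074]
[ 39.4   5.4 -19.1  -0.1 -65.1  72.6]
```

>>> send_rows --motion '[{"travel":[0.002,0.035,0.021],"spin":0.6},{"travel":[0.002,0.035,0.021],"spin":0.6},{"travel":[0.003,0.035,0.021],"spin":0.6},{"travel":[0.003,0.035,0.021],"spin":0.6},{"travel":[0.003,0.035,0.021],"spin":0.4}]'

```text
time_s: 2.73
tcp_pos: [0.576, -0.0054, 0.1279]
eef_rot: [-179.7, -1.4, 19.1]
contact_force: [-0.4, 0.5, 1.0]
gripper_width: 0.0877
```

>>> send_rows --motion '[{"travel":[0,0,0],"spin":0},{"travel":[0,0,0],"spin":0}]'

```text
time_s: 2.9
tcp_pos: [0.5753, -0.0121, 0.1224]
eef_rot: [-179.7, -0.9, 18.7]
contact_force: [-0.4, 0.6, 0.2]
gripper_width: 0.0877
```

```bash
python3 -c "
from h import *
go(.566,-.0025,.005,19.3)
W0=r.get_calibration('wrist'); p,d=r.capture('wrist'); cv2.imwrite('pics/w1.png',p)
W=cloud('wrist',d,W0); z=W[...,2]
m=((z>.016)&(z<.04)&(np.hypot(W[...,0]-.566,W[...,1]+.0025)<.05)); q=W[m][:,:2]; print(len(q)); 
print(cv2.minEnclosingCircle((q*1000).astype(np.float32)), np.percentile(W[m][:,2],[50,95]))
for e in r.pinpoint('wrist','counting_dish'): print(e['conf'],toworld('wrist',e['at'],W0))
"
```

```text
t 2.9 pos [ 0.5753 -0.0121  0.1224] rot [-179.7   -0.9   18.7] w 0.0877 F [-0.4  0.6  0.2]
 spin -0.62 now-frame [-0.0076 -0.0115  0.1174] after-spin [-0.0075 -0.0116  0.1174]
4037
((566.0280151367188, -1.7077772617340088), 29.05925178527832) [0.02320597 0.0242805 ]
0.6 [ 5.66950046e-01 -3.71767898e-03 -3.29012174e-04]
0.57 [ 0.67551271 -0.13232515 -0.00171767]
```

View pics/w1.png

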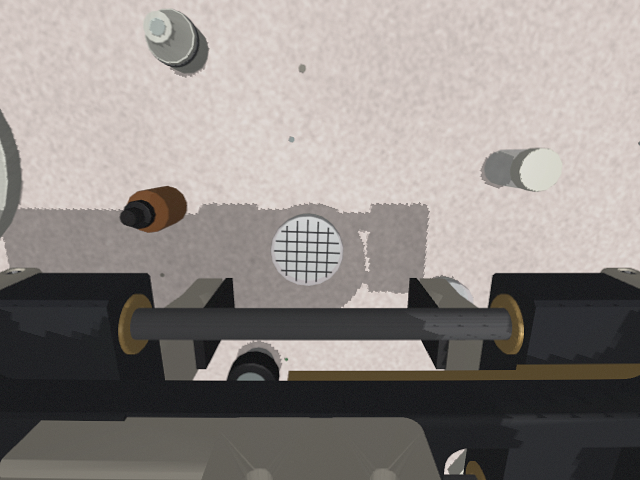

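The wrist view shows the gridded dish at (307,250), below and slightly left of the jaws, and its position agrees with the top camera to within 1 mm. I'll align, then descend.

>>> send_rows --motion '[{"travel":[-0.0075,-0.011,0],"spin":-0.6},{"travel":[0,0,0.02],"spin":0},{"travel":[0,0,0.02],"spin":0},{"travel":[0,0,0.02],"spin":0},{"travel":[0,0,0],"spin":0}]'

```text
time_s: 3.42
tcp_pos: [0.5656, 0.0062, 0.0682]
eef_rot: [-179.7, -1.7, 20.0]
contact_force: [-1.0, -0.4, 0.4]
gripper_width: 0.0878
```

```bash
python3 -c "
from h import *
go(.566,-.002,.005,19.3)"
```

```text
t 3.42 pos [0.5656 0.0062 0.0682] rot [-179.7   -1.7   20. ] w 0.0878 F [-1.  -0.4  0.4]
 spin 0.65 now-frame [-0.0043  0.0081  0.0631] after-spin [-0.0042  0.0082  0.0631]
```

>>> send_rows --motion '[{"travel":[0,0,0],"spin":0},{"travel":[0,0,0],"spin":0},{"travel":[0,0,0],"spin":0}]'

```text
time_s: 3.67
tcp_pos: [0.5658, 0.0099, 0.072]
eef_rot: [-179.7, -1.9, 20.3]
contact_force: [-0.4, 0.0, 0.4]
gripper_width: 0.0878
```

```bash
python3 -c "
from h import *
go(.566,-.002,.005,19.3)"
```

```text
t 3.67 pos [0.5658 0.0099 0.072 ] rot [-179.7   -1.9   20.3] w 0.0878 F [-0.4  0.   0.4]
 spin 1.0 now-frame [-0.0062  0.0115  0.0668] after-spin [-0.006   0.0116  0.0668]
```

>>> send_rows --motion '[{"travel":[0,0,0],"spin":0},{"travel":[0,0,0],"spin":0}]'

```text
time_s: 3.83
tcp_pos: [0.5669, 0.011, 0.0746]
eef_rot: [-179.8, -2.2, 20.4]
contact_force: [-0.7, -0.9, -0.9]
gripper_width: 0.0873
```

>>> send_rows --motion '[{"travel":[-0.003,0.006,0],"spin":0.5},{"travel":[0,0,0],"spin":0}]'

```text
time_s: 4.0
tcp_pos: [0.5669, 0.0042, 0.0759]
eef_rot: [-179.7, -2.3, 19.9]
contact_force: [-0.6, -0.6, -1.4]
gripper_width: 0.0875
```

>>> send_rows --motion '[{"travel":[0,0,0],"spin":0},{"travel":[0,0,0],"spin":0}]'

```text
time_s: 4.17
tcp_pos: [0.5671, 0.0034, 0.0763]
eef_rot: [-179.7, -2.3, 19.8]
contact_force: [-0.7, 0.1, -0.2]
gripper_width: 0.0879
```

```bash
python3 -c "
from h import *
go(.566,-.002,.005,19.3);print(r.get_state()['qd'].round(2))"
```

```text
t 4.17 pos [0.5671 0.0034 0.0763] rot [-179.7   -2.3   19.8] w 0.0879 F [-0.7  0.1 -0.2]
 spin 0.48 now-frame [-0.0058  0.0051  0.0711] after-spin [-0.0057  0.0051  0.0711]
[-0.35 -0.06  0.06  0.01 -0.01  0.11]
```

>>> send_rows --motion '[{"travel":[-0.005,0.005,0.015],"spin":0.4},{"travel":[-0.0006,0,0.015],"spin":0},{"travel":[-0.0005,0,0.012],"spin":0},{"travel":[0,0,0.008],"spin":0},{"travel":[0,0,0],"spin":0}]'

```text
time_s: 4.58
tcp_pos: [0.5662, -0.0034, 0.0254]
eef_rot: [-179.7, -2.5, 19.3]
contact_force: [0.1, 0.8, 0.7]
gripper_width: 0.0878
```

>>> send_rows --motion '[{"travel":[0,0,0],"spin":0},{"travel":[0,0,0],"spin":0}]'

```text
time_s: 4.75
tcp_pos: [0.5661, -0.0035, 0.0252]
eef_rot: [-179.8, -2.4, 19.3]
contact_force: [0.2, 0.2, -0.2]
gripper_width: 0.0876
```

```bash
python3 -c "
from h import *
go(.566,-.002,.005,19.3);print(r.get_state()['qd'].round(2))"
```

```text
t 4.75 pos [ 0.5661 -0.0035  0.0252] rot [-179.8   -2.4   19.3] w 0.0876 F [ 0.2  0.2 -0.2]
 spin -0.01 now-frame [-0.0004 -0.0014  0.0202] after-spin [-0.0004 -0.0014  0.0202]
[-0.06 -0.05  0.39  0.18 -0.32 -0.06]
```

>>> send_rows --motion '[{"travel":[-0.0004,-0.001,0.009],"spin":0},{"travel":[0,0,0.007],"spin":0},{"travel":[0,0,0.003],"spin":0},{"travel":[0,0,0],"spin":0},{"travel":[0,0,0],"spin":0}]'

```text
time_s: 5.17
tcp_pos: [0.5675, -0.0017, 0.006]
eef_rot: [-179.8, -2.6, 19.3]
contact_force: [0.4, -0.4, 0.3]
gripper_width: 0.0876
```

>>> send_rows --motion '[{"travel":[0,0,0],"spin":0},{"travel":[0,0,0],"spin":0},{"travel":[0,0,0],"spin":0},{"travel":[0,0,0],"spin":0},{"travel":[0,0,0],"spin":0}]' --gripper -1 --squeeze 25

```text
time_s: 5.58
tcp_pos: [0.5679, -0.0015, 0.0066]
eef_rot: [-179.8, -2.7, 19.3]
contact_force: [-0.0, -0.1, 0.7]
gripper_width: 0.0597
```

>>> send_rows --motion '[{"travel":[0,0,0],"spin":0},{"travel":[0,0,0],"spin":0},{"travel":[0,0,0],"spin":0},{"travel":[0,0,0],"spin":0},{"travel":[0,0,0],"spin":0}]'

```text
time_s: 6.0
tcp_pos: [0.5678, -0.0015, 0.0067]
eef_rot: [-179.8, -2.7, 19.3]
contact_force: [0.4, 0.3, -0.7]
gripper_width: 0.0574
```

```bash
python3 -c "
from h import *
go(.5017,.3171,.01,19.3);print(r.get_state()['qd'].round(2))"
```

```text
t 6.0 pos [ 0.5678 -0.0015  0.0067] rot [-179.8   -2.7   19.3] w 0.0574 F [ 0.4  0.3 -0.7]
 spin 0.02 now-frame [ 0.0432 -0.3226  0.    ] after-spin [ 0.0431 -0.3226  0.    ]
[-0.01 -0.04 -0.03  0.01 -0.07 -0.02]
```

>>> send_rows --motion '[{"travel":[0,0,-0.015],"spin":0},{"travel":[0,0,-0.025],"spin":0},{"travel":[0,0,-0.03],"spin":0},{"travel":[0,0,-0.02],"spin":0},{"travel":[0,0,-0.012],"spin":0}]'

```text
time_s: 6.42
tcp_pos: [0.56, -0.0046, 0.1079]
eef_rot: [-179.7, -2.0, 19.3]
contact_force: [0.4, 0.7, -1.4]
gripper_width: 0.057
```

>>> send_rows --motion '[{"travel":[0.002,-0.012,0],"spin":0},{"travel":[0.004,-0.025,0],"spin":0},{"travel":[0.004,-0.03,0],"spin":0},{"travel":[0.004,-0.03,0],"spin":0},{"travel":[0.004,-0.03,0],"spin":0}]'

```text
time_s: 6.83
tcp_pos: [0.536, 0.1226, 0.1121]
eef_rot: [-179.7, -2.4, 18.8]
contact_force: [1.1, 0.2, -1.1]
gripper_width: 0.0573
```

>>> send_rows --motion '[{"travel":[0.004,-0.03,0],"spin":0},{"travel":[0.004,-0.03,0],"spin":0},{"travel":[0.004,-0.025,0],"spin":0},{"travel":[0.004,-0.025,0],"spin":0},{"travel":[0.003,-0.02,0],"spin":0}]'

```text
time_s: 7.25
tcp_pos: [0.5067, 0.261, 0.1104]
eef_rot: [-179.7, -2.3, 18.8]
contact_force: [-0.2, -1.5, -1.5]
gripper_width: 0.0572
```

>>> send_rows --motion '[{"travel":[0.002,-0.015,0],"spin":0},{"travel":[0.002,-0.01,0],"spin":0},{"travel":[0,-0.005,0],"spin":0},{"travel":[0,0,0],"spin":0},{"travel":[0,0,0],"spin":0}]'

```text
time_s: 7.67
tcp_pos: [0.4971, 0.2968, 0.1075]
eef_rot: [-179.8, -2.1, 19.1]
contact_force: [0.2, -0.0, -1.0]
gripper_width: 0.0569
```

```bash
python3 -c "
from h import *
go(.5017,.3171,.011,19.3);print(r.get_state()['qd'].round(2))"
```

```text
t 7.67 pos [0.4971 0.2968 0.1075] rot [-179.8   -2.1   19.1] w 0.0569 F [ 0.2 -0.  -1. ]
 spin -0.18 now-frame [ 0.0075 -0.0174  0.0969] after-spin [ 0.0075 -0.0174  0.0969]
[ 0.29  0.2  -0.33 -0.18  0.05 -0.11]
```

>>> send_rows --motion '[{"travel":[0.004,-0.009,0.012],"spin":-0.2},{"travel":[0.0035,-0.008,0.02],"spin":0},{"travel":[0,0,0.02],"spin":0},{"travel":[0,0,0.012],"spin":0},{"travel":[0,0,0.005],"spin":0}]'

```text
time_s: 8.08
tcp_pos: [0.5033, 0.3156, 0.0365]
eef_rot: [-179.7, -2.3, 19.1]
contact_force: [1.1, -0.9, -0.5]
gripper_width: 0.0573
```

>>> send_rows --motion '[{"travel":[0,0,0],"spin":0},{"travel":[0,0,0],"spin":0}]'

```text
time_s: 8.25
tcp_pos: [0.5029, 0.3137, 0.0341]
eef_rot: [-179.8, -2.1, 19.0]
contact_force: [-0.4, 0.2, -0.8]
gripper_width: 0.0572
```

```bash
python3 -c "
from h import *
go(.5017,.3171,.011,19.3);print(r.get_state()['qd'].round(2))"
```

```text
t 8.25 pos [0.5029 0.3137 0.0341] rot [-179.8   -2.1   19. ] w 0.0572 F [-0.4  0.2 -0.8]
 spin -0.32 now-frame [-0.0009 -0.0035  0.0231] after-spin [-0.0008 -0.0035  0.0231]
[-0.45  0.6  -0.31 -0.03  0.23 -0.06]
```

>>> send_rows --motion '[{"travel":[-0.001,-0.0035,0.009],"spin":-0.3},{"travel":[0,0,0.008],"spin":0},{"travel":[0,0,0.004],"spin":0},{"travel":[0,0,0.001],"spin":0},{"travel":[0,0,0],"spin":0}]'

```text
time_s: 8.67
tcp_pos: [0.5026, 0.3179, 0.012]
eef_rot: [-179.7, -2.3, 19.3]
contact_force: [0.4, -0.0, -1.1]
gripper_width: 0.0572
```

```bash
python3 -c "
from h import *
go(.5017,.3171,.011,19.3);print(r.get_state()['qd'].round(2))"
```

```text
t 8.67 pos [0.5026 0.3179 0.012 ] rot [-179.7   -2.3   19.3] w 0.0572 F [ 0.4 -0.  -1.1]
 spin -0.04 now-frame [-0.0012  0.0004  0.0009] after-spin [-0.0012  0.0004  0.0009]
[ 0.07  0.14 -0.03 -0.04  0.23 -0.02]
```

>>> send_rows --motion '[{"travel":[0,0,0.0005],"spin":0},{"travel":[0,0,0],"spin":0},{"travel":[0,0,0],"spin":0},{"travel":[0,0,0],"spin":0},{"travel":[0,0,0],"spin":0}]' --gripper 0.64

```text
time_s: 9.08
tcp_pos: [0.5034, 0.3188, 0.0128]
eef_rot: [-179.6, -2.4, 19.3]
contact_force: [0.3, -0.7, -0.1]
gripper_width: 0.0716
```

>>> send_rows --motion '[{"travel":[0,0,-0.01],"spin":0},{"travel":[0,0,-0.025],"spin":0},{"travel":[0,0,-0.03],"spin":0},{"travel":[0,0,-0.025],"spin":0},{"travel":[0,0,-0.02],"spin":0}]'

```text
time_s: 9.5
tcp_pos: [0.4968, 0.3137, 0.1245]
eef_rot: [-179.9, -1.9, 19.3]
contact_force: [0.1, 0.1, -0.5]
gripper_width: 0.0718
```

>>> send_rows --motion '[{"travel":[-0.001,0.015,0],"spin":0},{"travel":[-0.001,0.025,0],"spin":0},{"travel":[-0.001,0.03,0],"spin":0},{"travel":[-0.001,0.03,0],"spin":0},{"travel":[-0.001,0.03,0],"spin":0}]' --gripper 1

```text
time_s: 9.92
tcp_pos: [0.5388, 0.1928, 0.1355]
eef_rot: [-179.5, -2.9, 19.8]
contact_force: [0.3, -0.2, 0.5]
gripper_width: 0.0873
```

>>> send_rows --motion '[{"travel":[-0.001,0.025,0],"spin":0},{"travel":[-0.001,0.018,0],"spin":0},{"travel":[-0.001,0.009,0],"spin":0},{"travel":[0,0,0],"spin":0},{"travel":[0,0,0],"spin":0}]'

```text
time_s: 10.33
tcp_pos: [0.5546, 0.1343, 0.1381]
eef_rot: [-179.5, -3.0, 19.5]
contact_force: [0.3, 0.9, 0.2]
gripper_width: 0.0875
```

```bash
python3 -c "
from h import *
go(.5612,.1182,.008,19.3);print(r.get_state()['qd'].round(2))
W0=r.get_calibration('wrist'); p,d=r.capture('wrist'); cv2.imwrite('pics/w2.png',p)
W=cloud('wrist',d,W0); z=W[...,2]
m=((z>.04)&(z<.08)&(np.hypot(W[...,0]-.561,W[...,1]-.118)<.03)); q=W[m][:,:2]; print(len(q), cv2.minEnclosingCircle((q*1000).astype(np.float32)))
c,dd=r.capture('top'); T=cloud('top',dd); zz=T[...,2]
m=((zz>.02)&(zz<.04)&(np.hypot(T[...,0]-.502,T[...,1]-.317)<.05)); q=T[m]; print(len(q)); 
if len(q): print(cv2.minEnclosingCircle((q[:,:2]*1000).astype(np.float32)),np.percentile(q[:,2],[20,50,80]))
"
```

```text
t 10.33 pos [0.5546 0.1343 0.1381] rot [-179.5   -3.    19.5] w 0.0875 F [0.3 0.9 0.2]
 spin 0.19 now-frame [-0.006   0.0185  0.1298] after-spin [-0.006   0.0185  0.1298]
[-0.78 -0.49 -0.02  0.05 -0.16  0.28]
650 ((561.656005859375, 119.50138854980469), 12.150379180908203)
776
((500.79278564453125, 316.8306884765625), 29.51943588256836) [0.02781805 0.02904698 0.03024774]
```

>>> send_rows --motion '[{"travel":[-0.003,0.008,0.01],"spin":0.2},{"travel":[-0.003,0.008,0.02],"spin":0},{"travel":[0,0,0.02],"spin":0},{"travel":[0,0,0.01],"spin":0},{"travel":[0,0,0],"spin":0}]'

```text
time_s: 10.85
tcp_pos: [0.5567, 0.122, 0.0744]
eef_rot: [-179.4, -3.2, 19.7]
contact_force: [-1.0, 0.1, 0.3]
gripper_width: 0.0876
```

>>> send_rows --motion '[{"travel":[0,0,0],"spin":0},{"travel":[0,0,0],"spin":0}]'

```text
time_s: 11.02
tcp_pos: [0.5557, 0.1221, 0.0731]
eef_rot: [-179.5, -3.0, 19.7]
contact_force: [0.3, -0.4, 0.5]
gripper_width: 0.0875
```

```bash
python3 -c "
from h import *
go(.5613,.1185,.008,19.3);print(r.get_state()['qd'].round(2))"
```

```text
t 11.02 pos [0.5557 0.1221 0.0731] rot [-179.5   -3.    19.7] w 0.0875 F [ 0.3 -0.4  0.5]
 spin 0.44 now-frame [0.0006 0.0059 0.0652] after-spin [0.0006 0.0059 0.0652]
[ 0.37  0.21  0.12  0.23 -0.16 -0.03]
```

>>> send_rows --motion '[{"travel":[0.0005,0.0055,0.012],"spin":0.4},{"travel":[0,0,0.02],"spin":0},{"travel":[0,0,0.015],"spin":0},{"travel":[0,0,0.006],"spin":0},{"travel":[0,0,0],"spin":0}]'

```text
time_s: 11.43
tcp_pos: [0.5638, 0.1214, 0.023]
eef_rot: [-179.4, -3.5, 19.5]
contact_force: [0.5, 0.5, -0.3]
gripper_width: 0.0877
```

```bash
python3 -c "
from h import *
go(.5613,.1185,.008,19.3);print(r.get_state()['qd'].round(2))"
```

```text
t 11.43 pos [0.5638 0.1214 0.023 ] rot [-179.4   -3.5   19.5] w 0.0877 F [ 0.5  0.5 -0.3]
 spin 0.21 now-frame [-0.0043  0.002   0.0148] after-spin [-0.0043  0.002   0.0148]
[ 0.13 -0.53  0.4   0.06 -0.83 -0.01]
```

>>> send_rows --motion '[{"travel":[-0.004,0.002,0.006],"spin":0.2},{"travel":[0,0,0.006],"spin":0},{"travel":[0,0,0.002],"spin":0},{"travel":[0,0,0],"spin":0},{"travel":[0,0,0],"spin":0}]'

```text
time_s: 11.85
tcp_pos: [0.5628, 0.1194, 0.0106]
eef_rot: [-179.3, -3.7, 19.4]
contact_force: [-0.6, -0.1, -0.1]
gripper_width: 0.0878
```

>>> send_rows --motion '[{"travel":[0,0,0],"spin":0},{"travel":[0,0,0],"spin":0},{"travel":[0,0,0],"spin":0},{"travel":[0,0,0],"spin":0},{"travel":[0,0,0],"spin":0}]' --gripper -1 --squeeze 25

```text
time_s: 12.27
tcp_pos: [0.5637, 0.1199, 0.012]
eef_rot: [-179.3, -3.9, 19.4]
contact_force: [0.6, 0.5, -0.8]
gripper_width: 0.06
```

>>> send_rows --motion '[{"travel":[0,0,0],"spin":0},{"travel":[0,0,0],"spin":0},{"travel":[0,0,0],"spin":0},{"travel":[0,0,0],"spin":0},{"travel":[0,0,0],"spin":0}]'

```text
time_s: 12.68
tcp_pos: [0.5638, 0.12, 0.0123]
eef_rot: [-179.3, -3.9, 19.4]
contact_force: [-0.8, -0.1, 0.3]
gripper_width: 0.0314
```

>>> send_rows --motion '[{"travel":[0,0,0],"spin":0},{"travel":[0,0,0],"spin":0}]'

```text
time_s: 12.85
tcp_pos: [0.5638, 0.1199, 0.0122]
eef_rot: [-179.3, -3.9, 19.4]
contact_force: [0.2, 0.0, 0.5]
gripper_width: 0.0311
```

```bash
python3 -c "
from h import *
go(.5835,.3455,.012,19.3);print(r.get_state()['qd'].round(2))"
```

```text
t 12.85 pos [0.5638 0.1199 0.0122] rot [-179.3   -3.9   19.4] w 0.0311 F [0.2 0.  0.5]
 spin 0.07 now-frame [ 0.0932 -0.2062  0.009 ] after-spin [ 0.0929 -0.2063  0.009 ]
[-0.06  0.02 -0.02 -0.02 -0.05 -0.1 ]
```

>>> send_rows --motion '[{"travel":[0,0,-0.015],"spin":0},{"travel":[0,0,-0.025],"spin":0},{"travel":[0,0,-0.03],"spin":0},{"travel":[0,0,-0.015],"spin":0},{"travel":[0,0,-0.005],"spin":0}]'

```text
time_s: 13.27
tcp_pos: [0.5556, 0.1154, 0.1016]
eef_rot: [-179.4, -3.4, 19.3]
contact_force: [0.1, -1.3, -0.8]
gripper_width: 0.0313
```

>>> send_rows --motion '[{"travel":[0.005,-0.012,0],"spin":0},{"travel":[0.01,-0.022,0],"spin":0},{"travel":[0.012,-0.026,0],"spin":0},{"travel":[0.012,-0.026,0],"spin":0},{"travel":[0.012,-0.026,0],"spin":0}]'

```text
time_s: 13.68
tcp_pos: [0.5656, 0.2387, 0.1049]
eef_rot: [-179.3, -3.4, 18.8]
contact_force: [0.6, 0.3, -1.5]
gripper_width: 0.0312
```

>>> send_rows --motion '[{"travel":[0.012,-0.026,0],"spin":0},{"travel":[0.012,-0.022,0],"spin":0},{"travel":[0.008,-0.015,0],"spin":0},{"travel":[0.003,-0.007,0],"spin":0},{"travel":[0,0,0],"spin":0}]'

```text
time_s: 14.1
tcp_pos: [0.574, 0.3266, 0.1009]
eef_rot: [-179.5, -3.0, 19.1]
contact_force: [-0.2, -0.6, -0.8]
gripper_width: 0.0312
```

>>> send_rows --motion '[{"travel":[0,0,0],"spin":0},{"travel":[0,0,0],"spin":0}]'

```text
time_s: 14.27
tcp_pos: [0.5729, 0.3256, 0.0991]
eef_rot: [-179.5, -2.9, 19.1]
contact_force: [0.8, 0.5, -0.7]
gripper_width: 0.0315
```

```bash
python3 -c "
from h import *
go(.586,.347,.0165,19.3);print(r.get_state()['qd'].round(2))"
```

```text
t 14.27 pos [0.5729 0.3256 0.0991] rot [-179.5   -2.9   19.1] w 0.0315 F [ 0.8  0.5 -0.7]
 spin -0.21 now-frame [ 0.0152 -0.0152  0.0836] after-spin [ 0.0153 -0.0152  0.0836]
[-0.36  0.07 -0.82 -0.24  0.11  0.17]
```

>>> send_rows --motion '[{"travel":[0.008,-0.008,0.01],"spin":-0.2},{"travel":[0.007,-0.007,0.02],"spin":0},{"travel":[0,0,0.018],"spin":0},{"travel":[0,0,0.01],"spin":0},{"travel":[0,0,0],"spin":0}]'

```text
time_s: 14.68
tcp_pos: [0.5865, 0.3431, 0.0405]
eef_rot: [-179.4, -3.0, 19.0]
contact_force: [-0.4, 0.9, -0.8]
gripper_width: 0.0312
```

>>> send_rows --motion '[{"travel":[0,0,0],"spin":0},{"travel":[0,0,0],"spin":0}]'

```text
time_s: 14.85
tcp_pos: [0.5865, 0.3417, 0.0401]
eef_rot: [-179.5, -2.9, 19.0]
contact_force: [0.1, 0.2, -1.4]
gripper_width: 0.0317
```

```bash
python3 -c "
from h import *
go(.586,.347,.0165,19.3);print(r.get_state()['qd'].round(2))"
```

```text
t 14.85 pos [0.5865 0.3417 0.0401] rot [-179.5   -2.9   19. ] w 0.0317 F [ 0.1  0.2 -1.4]
 spin -0.34 now-frame [ 0.     -0.005   0.0237] after-spin [ 0.0001 -0.005   0.0237]
[-0.46 -0.38  0.21  0.21 -0.45  0.14]
```

>>> send_rows --motion '[{"travel":[0,-0.004,0.009],"spin":-0.3},{"travel":[0,0,0.008],"spin":0},{"travel":[0,0,0.003],"spin":0},{"travel":[0,0,0.001],"spin":0},{"travel":[0,0,0],"spin":0}]'

```text
time_s: 15.27
tcp_pos: [0.5873, 0.347, 0.0202]
eef_rot: [-179.4, -3.1, 19.3]
contact_force: [0.3, -0.5, -1.4]
gripper_width: 0.0315
```

>>> send_rows --motion '[{"travel":[0,0,0],"spin":0},{"travel":[0,0,0],"spin":0}]'

```text
time_s: 15.43
tcp_pos: [0.5873, 0.3472, 0.0203]
eef_rot: [-179.4, -3.1, 19.3]
contact_force: [-0.3, 0.1, -0.5]
gripper_width: 0.0314
```

```bash
python3 -c "
from h import *
go(.586,.347,.0165,19.3);print(r.get_state()['qd'].round(2))"
```

```text
t 15.43 pos [0.5873 0.3472 0.0203] rot [-179.4   -3.1   19.3] w 0.0314 F [-0.3  0.1 -0.5]
 spin -0.01 now-frame [-0.0015 -0.0002  0.0038] after-spin [-0.0015 -0.0002  0.0038]
[ 0.01 -0.1   0.15 -0.   -0.03  0.06]
```

Lower by 3.5 mm and release gently.

>>> send_rows --motion '[{"travel":[0,0,0.002],"spin":0},{"travel":[0,0,0.0015],"spin":0},{"travel":[0,0,0.0005],"spin":0},{"travel":[0,0,0],"spin":0}]'

```text
time_s: 15.77
tcp_pos: [0.5878, 0.3477, 0.0168]
eef_rot: [-179.4, -3.2, 19.3]
contact_force: [0.0, -0.6, -1.1]
gripper_width: 0.0314
```

>>> send_rows --motion '[{"travel":[0,0,0],"spin":0},{"travel":[0,0,0],"spin":0}]'

```text
time_s: 15.93
tcp_pos: [0.5879, 0.3477, 0.0168]
eef_rot: [-179.4, -3.2, 19.3]
contact_force: [-0.1, -0.8, -0.7]
gripper_width: 0.0313
```

>>> send_rows --motion '[{"travel":[0,0,0],"spin":0},{"travel":[0,0,0],"spin":0},{"travel":[0,0,0],"spin":0},{"travel":[0,0,0],"spin":0},{"travel":[0,0,0],"spin":0}]' --gripper 0.2

```text
time_s: 16.35
tcp_pos: [0.5883, 0.348, 0.0174]
eef_rot: [-179.4, -3.3, 19.3]
contact_force: [0.3, -0.1, 1.1]
gripper_width: 0.0516
```

>>> send_rows --motion '[{"travel":[0,0,-0.01],"spin":0},{"travel":[0,0,-0.025],"spin":0},{"travel":[0,0,-0.035],"spin":0},{"travel":[0,0,-0.035],"spin":0},{"travel":[0,0,-0.025],"spin":0}]'

```text
time_s: 16.77
tcp_pos: [0.5784, 0.3408, 0.1463]
eef_rot: [-179.7, -2.5, 19.3]
contact_force: [0.6, 1.3, -0.3]
gripper_width: 0.0526
```

```bash
python3 -c "
from h import *
go(.4442,-.120,.15,-72.8);print(r.get_state()['qd'].round(2))
c,dd=r.capture('scene'); cv2.imwrite('pics/s1.png',cv2.resize(c[130:310,280:560],None,fx=2,fy=2))
"
```

```text
t 16.77 pos [0.5784 0.3408 0.1463] rot [-179.7   -2.5   19.3] w 0.0526 F [ 0.6  1.3 -0.3]
 spin 92.07 now-frame [-0.2783  0.3906 -0.0179] after-spin [0.4003 0.2645 0.0126]
[  0.53 -16.61  17.98  -0.57 -35.46   0.42]
```

View pics/s1.png

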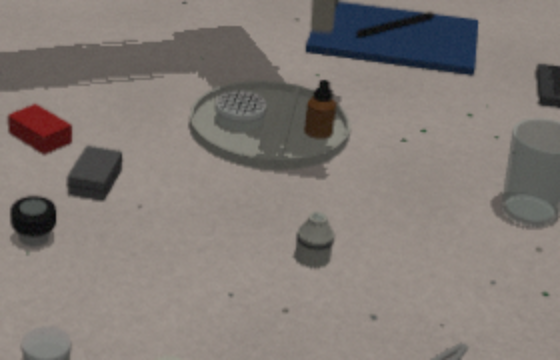

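The crop shows the gridded dish in the large bay (242,108) and the bottle upright in the small bay (320,112). Next is the long case: turn 92°, then travel.

>>> send_rows --motion '[{"travel":[0,0,0],"spin":7.1},{"travel":[0,0,0],"spin":7.1},{"travel":[0,0,0],"spin":7.1},{"travel":[0,0,0],"spin":7.1},{"travel":[0,0,0],"spin":7.1}]' --gripper 1

```text
time_s: 17.23
tcp_pos: [0.5823, 0.344, 0.1625]
eef_rot: [-177.3, -2.5, -16.6]
contact_force: [0.0, 0.0, 0.3]
gripper_width: 0.0804
```

>>> send_rows --motion '[{"travel":[0,0,0],"spin":7.1},{"travel":[0,0,0],"spin":7.1},{"travel":[0,0,0],"spin":7.1},{"travel":[0,0,0],"spin":7.1},{"travel":[0,0,0],"spin":7.1}]'

```text
time_s: 17.65
tcp_pos: [0.5822, 0.3439, 0.1664]
eef_rot: [-176.1, -0.4, -52.4]
contact_force: [0.3, -0.1, -0.3]
gripper_width: 0.0875
```

>>> send_rows --motion '[{"travel":[0,0,0],"spin":7.1},{"travel":[0,0,0],"spin":7},{"travel":[0,0,0],"spin":5},{"travel":[0,0,0],"spin":0},{"travel":[0,0,0],"spin":0}]'

```text
time_s: 18.07
tcp_pos: [0.5821, 0.3437, 0.1696]
eef_rot: [-176.1, 1.0, -72.2]
contact_force: [0.7, -0.1, 0.5]
gripper_width: 0.0877
```

```bash
python3 -c "
from h import *
go(.4442,-.120,.15,-72.8);print(r.get_state()['qd'].round(2))
"
```

```text
t 18.07 pos [0.5821 0.3437 0.1696] rot [-176.1    1.   -72.2] w 0.0877 F [ 0.7 -0.1  0.5]
 spin 0.64 now-frame [ 0.3995  0.2735 -0.0059] after-spin [ 0.4025  0.2691 -0.0057]
[-0.06 -0.59  0.07 -0.09 -0.19 -1.52]
```

```bash
cat >> h.py <<'E'
def tilt():
    s=r.get_state(); z=R.from_euler('xyz',s['eef_rot'],degrees=True).as_matrix()[:,2]
    q=np.radians(s['joints'][0]); u=np.array([np.cos(q),np.sin(q),0]); v=np.array([-np.sin(q),np.cos(q),0])
    print(' tilt rad/tan deg',np.degrees([z@u,z@v]).round(2),'q',s['joints'].round(1),'qd',s['qd'].round(1))
E
python3 -c "
from h import *
tilt()"
```

```text
tilt rad/tan deg [ 3.88 -1.09] q [ 47.7  20.4  -7.8   1.3 -57.9 -30.5] qd [-0.1 -0.6  0.1 -0.1 -0.2 -1.5]
```

>>> send_rows --motion '[{"travel":[0.012,0.008,0],"spin":0.6},{"travel":[0.024,0.016,0],"spin":0},{"travel":[0.03,0.02,0],"spin":0},{"travel":[0.03,0.02,0],"spin":0},{"travel":[0.03,0.02,0],"spin":0}]'

```text
time_s: 18.48
tcp_pos: [0.54, 0.198, 0.1611]
eef_rot: [-176.0, 1.0, -71.6]
contact_force: [0.7, -0.6, 0.2]
gripper_width: 0.0878
```

```bash
python3 -c "
from h import *
tilt()"
```

```text
tilt rad/tan deg [ 4.12 -0.58] q [ 40.   11.8 -21.1   0.7 -53.  -22.1] qd [-27.1 -23.5 -34.   -2.1  10.9  30.4]
```

>>> send_rows --motion '[{"travel":[0.03,0.02,0],"spin":0},{"travel":[0.03,0.02,0],"spin":0},{"travel":[0.03,0.02,0],"spin":0},{"travel":[0.03,0.02,0],"spin":0},{"travel":[0.03,0.02,0],"spin":0}]'

```text
time_s: 18.9
tcp_pos: [0.4878, 0.0144, 0.1522]
eef_rot: [-175.8, 0.9, -70.7]
contact_force: [0.5, -1.2, 0.4]
gripper_width: 0.0874
```

>>> send_rows --motion '[{"travel":[0.03,0.02,0],"spin":0},{"travel":[0.025,0.016,0],"spin":0},{"travel":[0.016,0.01,0],"spin":0},{"travel":[0.008,0.005,0],"spin":0},{"travel":[0,0,0],"spin":0}]'

```text
time_s: 19.32
tcp_pos: [0.4585, -0.0879, 0.1482]
eef_rot: [-175.7, 0.9, -70.2]
contact_force: [-0.2, 0.7, 0.3]
gripper_width: 0.0878
```

```bash
python3 -c "
from h import *
go(.4442,-.120,.15,-72.8);tilt()"
```

```text
t 19.32 pos [ 0.4585 -0.0879  0.1482] rot [-175.7    0.9  -70.2] w 0.0878 F [-0.2  0.7  0.3]
 spin 2.61 now-frame [ 0.0254  0.0241 -0.004 ] after-spin [ 0.0264  0.0229 -0.004 ]
 tilt rad/tan deg [4.18 1.45] q [ 12.1   2.7 -32.8  -1.9 -50.3   8.8] qd [-1.1 -1.  -0.6 -0.1  0.1  1.1]
```

>>> send_rows --motion '[{"travel":[0,0,0],"spin":0},{"travel":[0,0,0],"spin":0},{"travel":[0,0,0],"spin":0}]'

```text
time_s: 19.57
tcp_pos: [0.4579, -0.0884, 0.1488]
eef_rot: [-175.6, 0.9, -70.1]
contact_force: [0.0, 0.6, -1.3]
gripper_width: 0.0874
```

```bash
python3 -c "
from h import *
go(.4442,-.120,.15,-72.8);tilt()"
```

```text
t 19.57 pos [ 0.4579 -0.0884  0.1488] rot [-175.6    0.9  -70.1] w 0.0874 F [ 0.   0.6 -1.3]
 spin 2.73 now-frame [ 0.025   0.0235 -0.0034] after-spin [ 0.0261  0.0223 -0.0033]
 tilt rad/tan deg [4.27 1.45] q [ 12.1   2.6 -32.9  -1.9 -50.3   9. ] qd [ 0.5 -0.1 -0.   0.1  0.1  0.2]
```

Tilt has built up to 4° (rows re-base on the measured pose). Earlier fast, ramped lifts reduced it and slow descents kept it, so I'll try that to level the tool.

>>> send_rows --motion '[{"travel":[0.005,0.005,-0.015],"spin":0.7},{"travel":[0.005,0.005,-0.03],"spin":0.7},{"travel":[0.005,0.005,-0.04],"spin":0.7},{"travel":[0.005,0.005,-0.04],"spin":0.6},{"travel":[0.005,0.003,-0.04],"spin":0}]'

```text
time_s: 19.98
tcp_pos: [0.4288, -0.1228, 0.3082]
eef_rot: [-176.6, 1.3, -72.3]
contact_force: [1.3, 0.6, -0.4]
gripper_width: 0.0877
```

>>> send_rows --motion '[{"travel":[0,0,-0.03],"spin":0},{"travel":[0,0,-0.02],"spin":0},{"travel":[0,0,-0.012],"spin":0},{"travel":[0,0,-0.006],"spin":0},{"travel":[0,0,-0.002],"spin":0}]'

```text
time_s: 20.4
tcp_pos: [0.4277, -0.1242, 0.392]
eef_rot: [-175.8, 1.0, -71.9]
contact_force: [0.1, -0.6, -0.1]
gripper_width: 0.0878
```

```bash
python3 -c "
from h import *
go(.4442,-.120,.15,-72.8);tilt()"
```

```text
t 20.4 pos [ 0.4277 -0.1242  0.392 ] rot [-175.8    1.   -71.9] w 0.0878 F [ 0.1 -0.6 -0.1]
 spin 0.92 now-frame [0.0054 0.0009 0.2426] after-spin [0.0051 0.0009 0.2426]
 tilt rad/tan deg [3.97 1.75] q [  7.7  -7.8 -10.3  -1.8 -83.6  10.5] qd [ 0.8 -0.5  2.8 -0.2 -2.9  0.1]
```

>>> send_rows --motion '[{"travel":[0,0,0.005],"spin":0},{"travel":[0,0,0.01],"spin":0},{"travel":[0,0,0.013],"spin":0},{"travel":[0,0,0.013],"spin":0},{"travel":[0,0,0.013],"spin":0}]'

```text
time_s: 20.82
tcp_pos: [0.4312, -0.1201, 0.3313]
eef_rot: [-175.9, 1.1, -71.7]
contact_force: [0.5, -0.2, 0.1]
gripper_width: 0.0876
```

>>> send_rows --motion '[{"travel":[0,0,0.013],"spin":0},{"travel":[0,0,0.013],"spin":0},{"travel":[0,0,0.013],"spin":0},{"travel":[0,0,0.013],"spin":0},{"travel":[0,0,0.013],"spin":0}]'

```text
time_s: 21.23
tcp_pos: [0.4294, -0.1161, 0.2507]
eef_rot: [-176.8, 1.4, -71.7]
contact_force: [0.7, 0.9, -0.1]
gripper_width: 0.0878
```

```bash
python3 -c "
from h import *
go(.4442,-.120,.15,-72.8);tilt()"
```

```text
t 21.23 pos [ 0.4294 -0.1161  0.2507] rot [-176.8    1.4  -71.7] w 0.0878 F [ 0.7  0.9 -0.1]
 spin 1.13 now-frame [ 0.0108 -0.0072  0.101 ] after-spin [ 0.0106 -0.0074  0.101 ]
 tilt rad/tan deg [2.93 1.93] q [  8.6  -4.1 -24.9  -2.1 -66.3  10.5] qd [  1.1   7.7 -18.3  -0.7  23.7   0.1]
```

>>> send_rows --motion '[{"travel":[0.005,-0.003,0.013],"spin":0.6},{"travel":[0.005,-0.003,0.01],"spin":0.5},{"travel":[0,0,0.007],"spin":0},{"travel":[0,0,0.003],"spin":0},{"travel":[0,0,0],"spin":0}]'

```text
time_s: 21.65
tcp_pos: [0.4318, -0.1215, 0.2031]
eef_rot: [-177.9, 1.8, -72.8]
contact_force: [-0.0, -0.4, -0.6]
gripper_width: 0.0879
```

```bash
python3 -c "
from h import *
go(.4442,-.120,.12,-72.8);tilt()
W0=r.get_calibration('wrist'); p,d=r.capture('wrist')
W=cloud('wrist',d,W0); z=W[...,2]
m=((z>.016)&(z<.035)&(abs(W[...,0]-.444)<.05)&(abs(W[...,1]+.12)<.07)&(p.max(2)<150)); q=W[m][:,:2]; print(len(q), cv2.minAreaRect((q*1000).astype(np.float32)))
"
```

```text
t 21.65 pos [ 0.4318 -0.1215  0.2031] rot [-177.9    1.8  -72.8] w 0.0879 F [-0.  -0.4 -0.6]
 spin -0.0 now-frame [ 0.0049 -0.0093  0.0833] after-spin [ 0.0049 -0.0093  0.0833]
 tilt rad/tan deg [1.78 2.15] q [  7.6  -0.8 -28.   -2.5 -61.   10.7] qd [ 0.2  0.6 -1.2 -0.1  0.3 -0. ]
3685 ((444.4546813964844, -119.42840576171875), (39.958099365234375, 95.75761413574219), 17.476543426513672)
```

Radial tilt is down to 1.8°, and the wrist camera confirms the case pose. Continuing down slowly.

>>> send_rows --motion '[{"travel":[0.003,-0.005,0.006],"spin":-0.2},{"travel":[0.002,-0.004,0.012],"spin":0},{"travel":[0,0,0.013],"spin":0},{"travel":[0,0,0.013],"spin":0},{"travel":[0,0,0.013],"spin":0}]'

```text
time_s: 22.12
tcp_pos: [0.4489, -0.121, 0.1489]
eef_rot: [-177.2, 1.6, -72.4]
contact_force: [0.9, -0.4, -0.5]
gripper_width: 0.0875
```

>>> send_rows --motion '[{"travel":[0,0,0.013],"spin":0},{"travel":[0,0,0.013],"spin":0},{"travel":[0,0,0.013],"spin":0},{"travel":[0,0,0.01],"spin":0},{"travel":[0,0,0.006],"spin":0}]'

```text
time_s: 22.53
tcp_pos: [0.4543, -0.1183, 0.0918]
eef_rot: [-176.9, 1.5, -72.2]
contact_force: [0.4, -0.1, -0.3]
gripper_width: 0.0876
```

>>> send_rows --motion '[{"travel":[0,0,0.003],"spin":0},{"travel":[0,0,0],"spin":0},{"travel":[0,0,0],"spin":0}]'

```text
time_s: 22.78
tcp_pos: [0.4551, -0.1181, 0.0881]
eef_rot: [-176.9, 1.5, -72.2]
contact_force: [0.2, -0.1, 0.3]
gripper_width: 0.0876
```

```bash
python3 -c "
from h import *
go(.4445,-.1195,.005,-72.6);tilt()"
```

```text
t 22.78 pos [ 0.4551 -0.1181  0.0881] rot [-176.9    1.5  -72.2] w 0.0876 F [ 0.2 -0.1  0.3]
 spin 0.42 now-frame [0.0003 0.015  0.0824] after-spin [0.0004 0.015  0.0824]
 tilt rad/tan deg [2.78 2.03] q [  7.7   8.5 -35.3  -2.9 -43.4  12.2] qd [0.  0.1 0.3 0.1 0.1 0.2]
```

>>> send_rows --motion '[{"travel":[0,0.007,0.008],"spin":0.4},{"travel":[0,0.008,0.012],"spin":0},{"travel":[0,0,0.012],"spin":0},{"travel":[0,0,0.01],"spin":0},{"travel":[0,0,0.006],"spin":0}]'

```text
time_s: 23.2
tcp_pos: [0.4442, -0.121, 0.0404]
eef_rot: [-176.4, 1.4, -72.6]
contact_force: [-0.1, -0.7, 0.4]
gripper_width: 0.0874
```

>>> send_rows --motion '[{"travel":[0,0,0],"spin":0},{"travel":[0,0,0],"spin":0}]'

```text
time_s: 23.37
tcp_pos: [0.4431, -0.1212, 0.0394]
eef_rot: [-176.5, 1.4, -72.7]
contact_force: [0.6, -0.5, -0.6]
gripper_width: 0.0874
```

```bash
python3 -c "
from h import *
go(.4445,-.1195,.005,-72.6);tilt()"
```

```text
t 23.37 pos [ 0.4431 -0.1212  0.0394] rot [-176.5    1.4  -72.7] w 0.0874 F [ 0.6 -0.5 -0.6]
 spin -0.08 now-frame [-0.0003  0.0003  0.0345] after-spin [-0.0003  0.0003  0.0345]
 tilt rad/tan deg [3.22 2.02] q [  7.5  11.9 -39.8  -3.5 -35.2  12.6] qd [-0.   0.3 -0.5 -0.2  0.4  0. ]
```

>>> send_rows --motion '[{"travel":[0,0.0005,0.006],"spin":0},{"travel":[0,0,0.01],"spin":0},{"travel":[0,0,0.008],"spin":0},{"travel":[0,0,0.004],"spin":0},{"travel":[0,0,0],"spin":0}]'

```text
time_s: 23.78
tcp_pos: [0.446, -0.12, 0.0116]
eef_rot: [-176.2, 1.4, -72.7]
contact_force: [-0.7, -0.7, -0.9]
gripper_width: 0.0876
```

```bash
python3 -c "
from h import *
go(.4445,-.1195,.009,-72.6);tilt()"
```

```text
t 23.78 pos [ 0.446  -0.12    0.0116] rot [-176.2    1.4  -72.7] w 0.0876 F [-0.7 -0.7 -0.9]
 spin -0.07 now-frame [-0.0009  0.0015  0.0025] after-spin [-0.0009  0.0015  0.0025]
 tilt rad/tan deg [3.51 1.99] q [  7.6  14.9 -41.1  -3.9 -30.6  13. ] qd [-0.   0.   0.1  0.1 -0.2 -0. ]
```

>>> send_rows --motion '[{"travel":[-0.001,0.0015,0.002],"spin":0},{"travel":[0,0,0],"spin":0},{"travel":[0,0,0],"spin":0}]'

```text
time_s: 24.03
tcp_pos: [0.4444, -0.1194, 0.0094]
eef_rot: [-176.2, 1.4, -72.7]
contact_force: [-0.7, -0.1, 0.5]
gripper_width: 0.0874
```

>>> send_rows --motion '[{"travel":[0,0,0],"spin":0},{"travel":[0,0,0],"spin":0},{"travel":[0,0,0],"spin":0},{"travel":[0,0,0],"spin":0},{"travel":[0,0,0],"spin":0}]' --gripper -1 --squeeze 35

```text
time_s: 24.45
tcp_pos: [0.4451, -0.1193, 0.0104]
eef_rot: [-176.1, 1.3, -72.6]
contact_force: [-0.0, -0.1, 0.2]
gripper_width: 0.0597
```

>>> send_rows --motion '[{"travel":[0,0,0],"spin":0},{"travel":[0,0,0],"spin":0},{"travel":[0,0,0],"spin":0},{"travel":[0,0,0],"spin":0},{"travel":[0,0,0],"spin":0}]'

```text
time_s: 24.87
tcp_pos: [0.4451, -0.1193, 0.0106]
eef_rot: [-176.1, 1.3, -72.6]
contact_force: [-0.5, 1.2, 0.8]
gripper_width: 0.0401
```

>>> send_rows --motion '[{"travel":[0,0,0],"spin":0},{"travel":[0,0,0],"spin":0},{"travel":[0,0,0],"spin":0}]'

```text
time_s: 25.12
tcp_pos: [0.4451, -0.1193, 0.0106]
eef_rot: [-176.1, 1.3, -72.6]
contact_force: [-0.2, 0.0, 0.5]
gripper_width: 0.0402
```

```bash
python3 -c "
from h import *
go(.431,-.2938,.015,-103.5);tilt()"
```

```text
t 25.12 pos [ 0.4451 -0.1193  0.0106] rot [-176.1    1.3  -72.6] w 0.0402 F [-0.2  0.   0.5]
 spin 30.86 now-frame [ 0.1622  0.0648 -0.0126] after-spin [ 0.1728 -0.0275 -0.0066]
 tilt rad/tan deg [3.62 1.97] q [  7.8  14.9 -41.4  -3.9 -30.2  12.9] qd [-0.1 -0.   0.1 -0.1 -0.   0.1]
```

>>> send_rows --motion '[{"travel":[0,0,-0.012],"spin":0},{"travel":[0,0,-0.022],"spin":0},{"travel":[0,0,-0.025],"spin":3},{"travel":[0,0,-0.015],"spin":5},{"travel":[0,0,-0.006],"spin":6}]'

```text
time_s: 25.53
tcp_pos: [0.4372, -0.1231, 0.0903]
eef_rot: [-177.1, 2.3, -87.0]
contact_force: [0.6, -0.9, -1.6]
gripper_width: 0.0395
```

>>> send_rows --motion '[{"travel":[0,0,0],"spin":6},{"travel":[0,0,0],"spin":6},{"travel":[0.008,0,0],"spin":4},{"travel":[0.016,-0.002,0],"spin":1},{"travel":[0.022,-0.004,0],"spin":0}]'

```text
time_s: 25.95
tcp_pos: [0.433, -0.1678, 0.091]
eef_rot: [-177.6, 3.2, -105.1]
contact_force: [1.0, -1.6, -2.3]
gripper_width: 0.0404
```

>>> send_rows --motion '[{"travel":[0.025,-0.004,0],"spin":0},{"travel":[0.025,-0.004,0],"spin":0},{"travel":[0.025,-0.004,0],"spin":0},{"travel":[0.018,-0.003,0],"spin":0},{"travel":[0.01,-0.002,0],"spin":0}]'

```text
time_s: 26.37
tcp_pos: [0.4208, -0.2764, 0.0848]
eef_rot: [-177.7, 3.3, -105.0]
contact_force: [-0.5, -0.0, -1.8]
gripper_width: 0.0398
```

>>> send_rows --motion '[{"travel":[0.004,0,0],"spin":0},{"travel":[0,0,0],"spin":0},{"travel":[0,0,0],"spin":0}]'

```text
time_s: 26.62
tcp_pos: [0.4183, -0.2821, 0.0832]
eef_rot: [-177.8, 3.3, -105.2]
contact_force: [0.3, -0.3, -1.0]
gripper_width: 0.0398
```

```bash
python3 -c "
from h import *
go(.431,-.2938,.015,-103.5);tilt()"
```

```text
t 26.62 pos [ 0.4183 -0.2821  0.0832] rot [-177.8    3.3 -105.2] w 0.0398 F [ 0.3 -0.3 -1. ]
 spin -1.75 now-frame [ 0.0119 -0.0128  0.0682] after-spin [ 0.0123 -0.0125  0.0682]
 tilt rad/tan deg [2.21 3.24] q [-14.3  12.5 -30.2  -4.6 -45.2   2.2] qd [-0.2  0.1 -0.3 -0.3  0.  -0.2]
```

>>> send_rows --motion '[{"travel":[0.006,-0.006,0.006],"spin":-0.9},{"travel":[0.006,-0.0065,0.012],"spin":-0.8},{"travel":[0,0,0.012],"spin":0},{"travel":[0,0,0.009],"spin":0},{"travel":[0,0,0.004],"spin":0}]'

```text
time_s: 27.03
tcp_pos: [0.4314, -0.2919, 0.0404]
eef_rot: [-177.5, 3.2, -103.2]
contact_force: [-0.7, -0.3, -1.7]
gripper_width: 0.0396
```

>>> send_rows --motion '[{"travel":[0,0,0],"spin":0},{"travel":[0,0,0],"spin":0}]'

```text
time_s: 27.2
tcp_pos: [0.4309, -0.2904, 0.0395]
eef_rot: [-177.7, 3.2, -103.2]
contact_force: [0.1, 0.1, -1.1]
gripper_width: 0.0396
```

```bash
python3 -c "
from h import *
go(.431,-.2938,.016,-103.5);tilt()
p,d=r.capture('scene'); cv2.imwrite('pics/s2.png',cv2.resize(p[250:420,80:300],None,fx=3,fy=3))"
```

```text
t 27.2 pos [ 0.4309 -0.2904  0.0395] rot [-177.7    3.2 -103.2] w 0.0396 F [ 0.1  0.1 -1.1]
 spin 0.33 now-frame [0.0046 0.0001 0.0233] after-spin [0.0046 0.0001 0.0233]
 tilt rad/tan deg [2.23 3.3 ] q [-15.   17.4 -30.7  -5.2 -39.8   5.6] qd [ 0.7  0.1 -0.5  0.   0.1 -0.3]
```

View pics/s2.png

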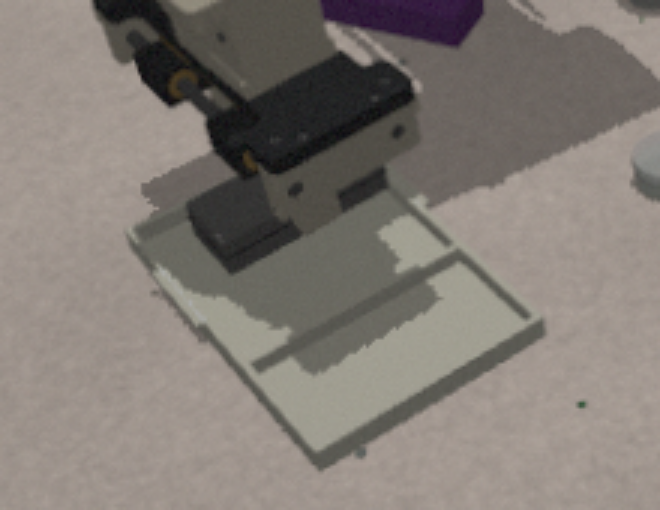

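The scene crop shows the case held nearly level above the larger bay (245,225), clear of the walls. Lowering it.

>>> send_rows --motion '[{"travel":[0.0045,0,0.005],"spin":0.3},{"travel":[0,0,0.008],"spin":0},{"travel":[0,0,0.006],"spin":0},{"travel":[0,0,0.002],"spin":0},{"travel":[0,0,0],"spin":0}]'

```text
time_s: 27.67
tcp_pos: [0.432, -0.2943, 0.018]
eef_rot: [-177.5, 3.2, -103.5]
contact_force: [0.4, -0.3, -1.9]
gripper_width: 0.0399
```

```bash
python3 -c "
from h import *
go(.431,-.2938,.0155,-103.5);tilt()"
```

```text
t 27.67 pos [ 0.432  -0.2943  0.018 ] rot [-177.5    3.2 -103.5] w 0.0399 F [ 0.4 -0.3 -1.9]
 spin 0.02 now-frame [-0.0002  0.0012  0.0025] after-spin [-0.0002  0.0012  0.0025]
 tilt rad/tan deg [2.41 3.32] q [-15.4  19.4 -31.4  -5.5 -36.9   6.2] qd [-0.1  0.5 -0.3  0.   0.2 -0.1]
```

>>> send_rows --motion '[{"travel":[0,0.001,0.0015],"spin":0},{"travel":[0,0,0.001],"spin":0},{"travel":[0,0,0.0005],"spin":0},{"travel":[0,0,0],"spin":0}]'

```text
time_s: 28.0
tcp_pos: [0.4313, -0.294, 0.0153]
eef_rot: [-177.5, 3.2, -103.5]
contact_force: [-1.9, -0.2, 2.8]
gripper_width: 0.0397
```

>>> send_rows --motion '[{"travel":[0,0,0],"spin":0},{"travel":[0,0,0],"spin":0},{"travel":[0,0,0],"spin":0},{"travel":[0,0,0],"spin":0},{"travel":[0,0,0],"spin":0}]' --gripper 0.3

```text
time_s: 28.42
tcp_pos: [0.432, -0.2944, 0.016]
eef_rot: [-177.4, 3.2, -103.5]
contact_force: [0.3, -0.5, -0.5]
gripper_width: 0.0565
```

>>> send_rows --motion '[{"travel":[0,0,-0.01],"spin":0},{"travel":[0,0,-0.025],"spin":0},{"travel":[0,0,-0.035],"spin":0},{"travel":[0,0,-0.035],"spin":0},{"travel":[0,0,-0.025],"spin":0}]'

```text
time_s: 28.83
tcp_pos: [0.42, -0.299, 0.1464]
eef_rot: [-178.2, 3.3, -103.5]
contact_force: [0.6, -0.6, -0.3]
gripper_width: 0.0571
```

>>> send_rows --motion '[{"travel":[0,0,-0.016],"spin":0},{"travel":[0,0,-0.008],"spin":0},{"travel":[0,0,-0.003],"spin":0},{"travel":[0,0,0],"spin":0}]' --gripper 1

```text
time_s: 29.17
tcp_pos: [0.4207, -0.3019, 0.1838]
eef_rot: [-177.4, 3.1, -103.5]
contact_force: [0.1, -0.7, -0.2]
gripper_width: 0.078
```

```bash
python3 -c "
from h import *
go(.436,.1217,.15,-72.6);tilt()"
```

```text
t 29.17 pos [ 0.4207 -0.3019  0.1838] rot [-177.4    3.1 -103.5] w 0.078 F [ 0.1 -0.7 -0.2]
 spin -30.88 now-frame [-0.4131  0.0863  0.0526] after-spin [-0.3972 -0.1386  0.0618]
 tilt rad/tan deg [2.4  3.25] q [-16.5   7.  -21.9  -3.8 -58.8   4.9] qd [-0.1 -0.4 -0.4 -0.3  0.2 -0. ]
```

>>> send_rows --motion '[{"travel":[-0.004,0,0],"spin":-6.2},{"travel":[-0.008,0,0],"spin":-6.2},{"travel":[-0.012,-0.003,0],"spin":-6.2},{"travel":[-0.018,-0.005,0],"spin":-6.2},{"travel":[-0.022,-0.008,0],"spin":-6.1}]'

```text
time_s: 29.58
tcp_pos: [0.4292, -0.2362, 0.1807]
eef_rot: [-176.7, 1.6, -71.8]
contact_force: [0.8, 0.1, -0.4]
gripper_width: 0.0877
```

>>> send_rows --motion '[{"travel":[-0.026,-0.009,0],"spin":0},{"travel":[-0.026,-0.009,0],"spin":0},{"travel":[-0.026,-0.009,0],"spin":0},{"travel":[-0.026,-0.009,0],"spin":0},{"travel":[-0.026,-0.009,0],"spin":0}]'

```text
time_s: 30.0
tcp_pos: [0.4263, -0.0936, 0.179]
eef_rot: [-177.4, 1.9, -71.6]
contact_force: [0.5, -0.2, 0.4]
gripper_width: 0.0875
```

>>> send_rows --motion '[{"travel":[-0.026,-0.009,0],"spin":0},{"travel":[-0.026,-0.009,0],"spin":0},{"travel":[-0.026,-0.009,0],"spin":0},{"travel":[-0.026,-0.009,0],"spin":0},{"travel":[-0.026,-0.009,0],"spin":0}]'

```text
time_s: 30.42
tcp_pos: [0.4226, 0.0498, 0.1786]
eef_rot: [-178.1, 2.0, -71.7]
contact_force: [0.9, -0.4, -0.3]
gripper_width: 0.0873
```

```bash
python3 -c "
from h import *
go(.436,.1217,.12,-72.6);tilt()"
```

```text
t 30.42 pos [0.4226 0.0498 0.1786] rot [-178.1    2.   -71.7] w 0.0873 F [ 0.9 -0.4 -0.3]
 spin 0.94 now-frame [-0.062  -0.0333  0.0619] after-spin [-0.0626 -0.0322  0.0619]
 tilt rad/tan deg [2.3  1.45] q [ 32.1  -2.4 -33.4  -1.7 -56.7 -12.8] qd [ 46.6   2.3   1.3   2.1   0.6 -47.1]
```

>>> send_rows --motion '[{"travel":[-0.022,-0.011,0.006],"spin":0.5},{"travel":[-0.017,-0.009,0.01],"spin":0.4},{"travel":[-0.011,-0.006,0.012],"spin":0},{"travel":[-0.006,-0.003,0.012],"spin":0},{"travel":[-0.001,0,0.012],"spin":0}]'

```text
time_s: 30.83
tcp_pos: [0.4318, 0.1229, 0.1244]
eef_rot: [-178.4, 1.9, -72.3]
contact_force: [0.5, 0.3, -0.4]
gripper_width: 0.0877
```

>>> send_rows --motion '[{"travel":[0,0,0.006],"spin":0},{"travel":[0,0,0.002],"spin":0},{"travel":[0,0,0],"spin":0}]'

```text
time_s: 31.08
tcp_pos: [0.4286, 0.1219, 0.1105]
eef_rot: [-179.0, 1.8, -72.2]
contact_force: [-0.2, -0.0, 0.9]
gripper_width: 0.0881
```

```bash
python3 -c "
from h import *
W0=r.get_calibration('wrist'); p,d=r.capture('wrist')
W=cloud('wrist',d,W0); z=W[...,2]
m=((z>.016)&(z<.035)&(abs(W[...,0]-.436)<.045)&(abs(W[...,1]-.122)<.05)&(p.max(2)<150)); q=W[m][:,:2]; print(len(q), cv2.minAreaRect((q*1000).astype(np.float32)))
go(.436,.1217,.01,-72.6);tilt()
p,d=r.capture('top'); W=cloud('top',d); z=W[...,2]; cv2.imwrite('pics/t2.png',cv2.resize(p[190:350,400:560],None,fx=3.5,fy=3.5))
m=((z>.022)&(z<.045)&(abs(W[...,0]-.431)<.08)&(abs(W[...,1]+.294)<.07)); q=W[m]; print(len(q), cv2.minAreaRect((q[:,:2]*1000).astype(np.float32)),np.percentile(q[:,2],[10,50,80,95]))
"
```

```text
4420 ((435.7809143066406, 122.83267211914062), (40.0688362121582, 64.22579193115234), 16.81194496154785)
t 31.13 pos [0.4287 0.1219 0.1108] rot [-178.9    1.8  -72.2] w 0.0875 F [-0.2 -0.5 -0.2]
 spin 0.38 now-frame [ 0.0055 -0.005   0.1008] after-spin [ 0.0054 -0.0051  0.1008]
 tilt rad/tan deg [1.65 1.22] q [ 40.2   4.8 -36.4  -1.7 -47.1 -21.3] qd [-0.2 -1.1  0.8  0.3 -0.5 -0. ]
1323 ((430.5331726074219, -293.9110107421875), (98.2630615234375, 40.970314025878906), 75.08151245117188) [0.02656661 0.02849659 0.03021807 0.03436348]
```

View pics/t2.png

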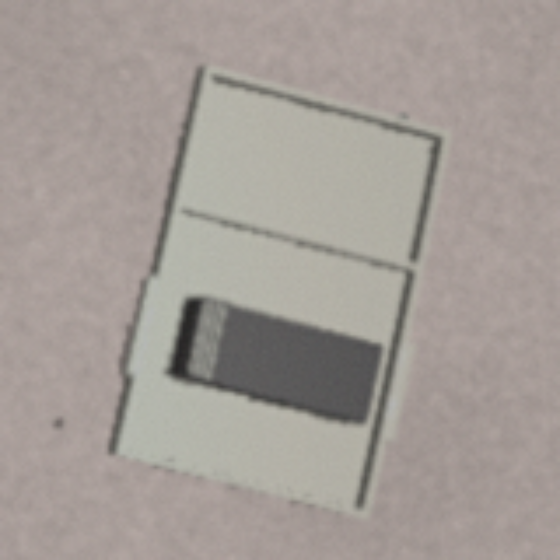

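The top crop shows the long case flat in the larger bay, with its ridge at the left (+y) end (205,340) and no contact with the walls. The tilt has dropped to about 2°. Now picking the short case.

>>> send_rows --motion '[{"travel":[0.002,-0.003,0.006],"spin":0.4},{"travel":[0.002,-0.002,0.011],"spin":0.3},{"travel":[0.001,0,0.012],"spin":0},{"travel":[0,0,0.012],"spin":0},{"travel":[0,0,0.012],"spin":0}]'

```text
time_s: 31.6
tcp_pos: [0.4412, 0.1217, 0.0612]
eef_rot: [-178.2, 2.0, -73.1]
contact_force: [1.4, 0.6, -0.4]
gripper_width: 0.0874
```

>>> send_rows --motion '[{"travel":[0,0,0.009],"spin":0},{"travel":[0,0,0.005],"spin":0},{"travel":[0,0,0],"spin":0},{"travel":[0,0,0],"spin":0}]'

```text
time_s: 31.93
tcp_pos: [0.4422, 0.121, 0.0453]
eef_rot: [-178.2, 2.0, -73.3]
contact_force: [-0.4, 0.7, -0.7]
gripper_width: 0.0876
```

```bash
python3 -c "
from h import *
go(.4358,.1225,.008,-73);tilt()"
```

```text
t 31.93 pos [0.4422 0.121  0.0453] rot [-178.2    2.   -73.3] w 0.0876 F [-0.4  0.7 -0.7]
 spin -0.29 now-frame [-0.0019  0.0069  0.0372] after-spin [-0.002   0.0069  0.0372]
 tilt rad/tan deg [2.43 1.18] q [ 39.   11.4 -39.8  -2.  -36.4 -20.7] qd [-0.4  0.3  0.1 -0.   0.2  0. ]
```

>>> send_rows --motion '[{"travel":[-0.002,0.006,0.006],"spin":-0.3},{"travel":[0,0,0.011],"spin":0},{"travel":[0,0,0.011],"spin":0},{"travel":[0,0,0.005],"spin":0},{"travel":[0,0,0.001],"spin":0}]'

```text
time_s: 32.35
tcp_pos: [0.4374, 0.1238, 0.0123]
eef_rot: [-177.8, 2.1, -73.0]
contact_force: [-0.3, -0.0, -0.5]
gripper_width: 0.0875
```

>>> send_rows --motion '[{"travel":[0,0,0],"spin":0},{"travel":[0,0,0],"spin":0}]'

```text
time_s: 32.52
tcp_pos: [0.4371, 0.1239, 0.0125]
eef_rot: [-177.8, 2.1, -72.9]
contact_force: [0.4, -0.4, 0.4]
gripper_width: 0.0873
```

```bash
python3 -c "
from h import *
go(.4358,.1225,.008,-73);tilt()"
```

```text
t 32.52 pos [0.4371 0.1239 0.0125] rot [-177.8    2.1  -72.9] w 0.0873 F [ 0.4 -0.4  0.4]
 spin 0.06 now-frame [0.0011 0.0018 0.0044] after-spin [0.0011 0.0018 0.0044]
 tilt rad/tan deg [2.84 1.13] q [ 39.7  14.3 -42.4  -2.2 -30.4 -20.8] qd [ 0.2 -0.3 -0.   0.2 -0.2  0. ]
```

>>> send_rows --motion '[{"travel":[0.001,0.002,0.003],"spin":0},{"travel":[0,0,0.001],"spin":0},{"travel":[0,0,0],"spin":0}]'

```text
time_s: 32.77
tcp_pos: [0.4361, 0.123, 0.0093]
eef_rot: [-177.7, 2.2, -72.9]
contact_force: [0.1, -0.2, 0.2]
gripper_width: 0.0878
```

>>> send_rows --motion '[{"travel":[0,0,0],"spin":0},{"travel":[0,0,0],"spin":0},{"travel":[0,0,0],"spin":0},{"travel":[0,0,0],"spin":0},{"travel":[0,0,0],"spin":0}]' --gripper -1

```text
time_s: 33.18
tcp_pos: [0.4364, 0.1231, 0.0098]
eef_rot: [-177.6, 2.2, -72.9]
contact_force: [0.6, 0.2, -0.1]
gripper_width: 0.0598
```

>>> send_rows --motion '[{"travel":[0,0,0],"spin":0},{"travel":[0,0,0],"spin":0},{"travel":[0,0,0],"spin":0},{"travel":[0,0,0],"spin":0},{"travel":[0,0,0],"spin":0}]'

```text
time_s: 33.6
tcp_pos: [0.4365, 0.1231, 0.0099]
eef_rot: [-177.6, 2.2, -72.9]
contact_force: [-0.5, 0.4, 0.3]
gripper_width: 0.0395
```

>>> send_rows --motion '[{"travel":[0,0,0],"spin":0},{"travel":[0,0,0],"spin":0},{"travel":[0,0,0],"spin":0}]'

```text
time_s: 33.85
tcp_pos: [0.4365, 0.1232, 0.0099]
eef_rot: [-177.6, 2.2, -72.9]
contact_force: [-1.1, 0.2, 0.7]
gripper_width: 0.0398
```

>>> send_rows --motion '[{"travel":[0,0,-0.012],"spin":0},{"travel":[0,0,-0.022],"spin":0},{"travel":[0,0,-0.03],"spin":0},{"travel":[0,0,-0.03],"spin":0},{"travel":[0,0,-0.02],"spin":0}]'

```text
time_s: 34.27
tcp_pos: [0.4292, 0.1146, 0.1223]
eef_rot: [-178.4, 1.9, -73.0]
contact_force: [0.3, 0.1, 0.3]
gripper_width: 0.0396
```

>>> send_rows --motion '[{"travel":[0,0,-0.012],"spin":0},{"travel":[0,0,-0.006],"spin":0},{"travel":[0,0,-0.002],"spin":0}]'

```text
time_s: 34.52
tcp_pos: [0.4301, 0.1145, 0.1473]
eef_rot: [-178.0, 2.1, -73.0]
contact_force: [0.1, 0.3, -0.7]
gripper_width: 0.0396
```

```bash
python3 -c "
from h import *
go(.4287,-.3008,.1,-104.2);tilt()"
```

```text
t 34.52 pos [0.4301 0.1145 0.1473] rot [-178.     2.1  -73. ] w 0.0396 F [ 0.1  0.3 -0.7]
 spin 31.2 now-frame [0.3982 0.1239 0.0287] after-spin [ 0.4044 -0.0993  0.0362]
 tilt rad/tan deg [2.61 1.17] q [ 39.3   1.4 -34.4  -1.5 -51.6 -21.5] qd [-0.  -2.2  1.5 -0.2 -3.5  0.1]
```

>>> send_rows --motion '[{"travel":[0.004,0,0],"spin":5},{"travel":[0.008,0,0],"spin":6.6},{"travel":[0.014,0,0],"spin":6.6},{"travel":[0.02,-0.002,0],"spin":6.6},{"travel":[0.024,-0.006,0],"spin":6.4}]'

```text
time_s: 34.93
tcp_pos: [0.437, 0.0449, 0.1412]
eef_rot: [-179.6, 2.8, -105.1]
contact_force: [-0.1, -0.7, -1.5]
gripper_width: 0.0397
```

>>> send_rows --motion '[{"travel":[0.027,-0.007,0],"spin":0},{"travel":[0.027,-0.007,0],"spin":0},{"travel":[0.027,-0.007,0],"spin":0},{"travel":[0.027,-0.007,0],"spin":0},{"travel":[0.027,-0.007,0],"spin":0}]'

```text
time_s: 35.35
tcp_pos: [0.4314, -0.0997, 0.129]
eef_rot: [179.9, 2.6, -105.5]
contact_force: [0.8, 0.2, -0.9]
gripper_width: 0.0396
```

>>> send_rows --motion '[{"travel":[0.027,-0.007,0],"spin":0},{"travel":[0.027,-0.007,0],"spin":0},{"travel":[0.027,-0.007,0],"spin":0},{"travel":[0.025,-0.006,0],"spin":0},{"travel":[0.02,-0.005,0],"spin":0}]'

```text
time_s: 35.77
tcp_pos: [0.424, -0.2365, 0.1165]
eef_rot: [179.4, 2.5, -105.6]
contact_force: [1.1, 0.4, 0.0]
gripper_width: 0.0395
```

```bash
python3 -c "
from h import *
go(.4287,-.3008,.1,-104.2);tilt()"
```

```text
t 35.77 pos [ 0.424  -0.2365  0.1165] rot [ 179.4    2.5 -105.6] w 0.0395 F [1.1 0.4 0. ]
 spin -1.35 now-frame [ 0.0613 -0.022   0.0136] after-spin [ 0.0618 -0.0205  0.0136]
 tilt rad/tan deg [-0.31  2.56] q [ -8.1   9.5 -29.1  -3.3 -51.7  -5.4] qd [-33.1  13.4  12.7  -0.2  -1.9  32.2]
```

>>> send_rows --motion '[{"travel":[0.018,-0.006,0],"spin":-0.7},{"travel":[0.015,-0.005,0],"spin":-0.7},{"travel":[0.012,-0.003,0.004],"spin":0},{"travel":[0.006,-0.002,0.006],"spin":0},{"travel":[0.003,0,0.004],"spin":0}]'

```text
time_s: 36.18
tcp_pos: [0.4217, -0.2977, 0.0922]
eef_rot: [178.9, 2.5, -104.5]
contact_force: [-0.2, 1.1, -1.5]
gripper_width: 0.04
```

>>> send_rows --motion '[{"travel":[0,0,0],"spin":0},{"travel":[0,0,0],"spin":0},{"travel":[0,0,0],"spin":0}]'

```text
time_s: 36.43
tcp_pos: [0.4196, -0.2965, 0.0888]
eef_rot: [178.5, 2.6, -104.5]
contact_force: [0.7, 0.7, -1.5]
gripper_width: 0.0396
```

```bash
python3 -c "
from h import *
go(.4287,-.3008,.06,-104.2);tilt()"
```

```text
t 36.43 pos [ 0.4196 -0.2965  0.0888] rot [ 178.5    2.6 -104.5] w 0.0396 F [ 0.7  0.7 -1.5]
 spin -0.35 now-frame [ 0.0032 -0.0107  0.0284] after-spin [ 0.0033 -0.0107  0.0284]
 tilt rad/tan deg [-1.54  2.56] q [-15.4  14.7 -26.6  -3.3 -50.3   3. ] qd [ 0.5  0.1 -0.6 -0.1  0.1 -0.4]
```

>>> send_rows --motion '[{"travel":[0.002,-0.005,0.005],"spin":-0.3},{"travel":[0.0015,-0.005,0.009],"spin":0},{"travel":[0,0,0.009],"spin":0},{"travel":[0,0,0.004],"spin":0},{"travel":[0,0,0],"spin":0}]'

```text
time_s: 36.85
tcp_pos: [0.4304, -0.2995, 0.0597]
eef_rot: [178.7, 2.6, -104.0]
contact_force: [-0.7, 0.3, -1.3]
gripper_width: 0.0399
```

>>> send_rows --motion '[{"travel":[0,0,0],"spin":0},{"travel":[0,0,0],"spin":0}]'

```text
time_s: 37.02
tcp_pos: [0.43, -0.2992, 0.0589]
eef_rot: [178.6, 2.6, -104.0]
contact_force: [0.2, -0.1, -0.5]
gripper_width: 0.0397
```

```bash
python3 -c "
from h import *
go(.4287,-.3008,.039,-104.2);tilt()
p,d=r.capture('scene'); W=cloud('scene',d); z=W[...,2]; cv2.imwrite('pics/s3.png',cv2.resize(p[250:410,90:280],None,fx=4,fy=3.5))
"
```

```text
t 37.02 pos [ 0.43   -0.2992  0.0589] rot [ 178.6    2.6 -104. ] w 0.0397 F [ 0.2 -0.1 -0.5]
 spin 0.2 now-frame [0.0028 0.0003 0.0198] after-spin [0.0028 0.0003 0.0198]
 tilt rad/tan deg [-1.49  2.56] q [-15.4  17.7 -27.1  -3.5 -46.7   3.9] qd [ 0.2  0.2 -0.   0.1  0.  -0. ]
```

View pics/s3.png

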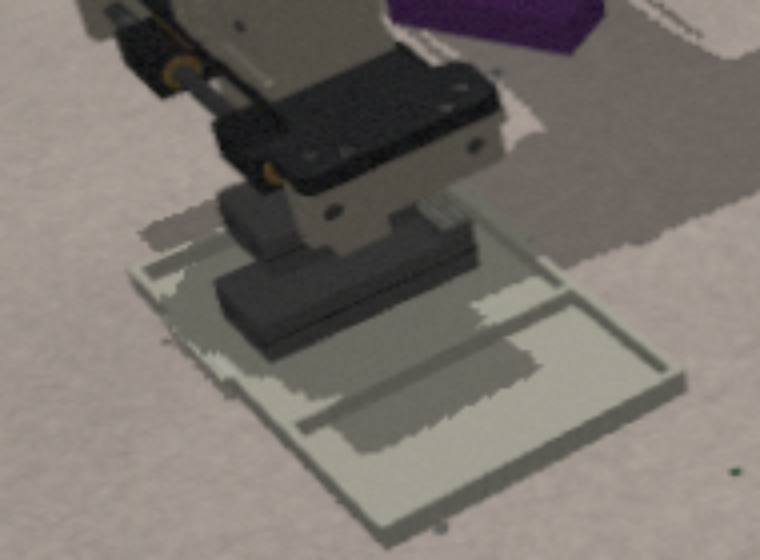

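The crop shows the short case lined up above the flat part of the long case (270,235), clear of the ribs at (440,210). Lowering.

>>> send_rows --motion '[{"travel":[0.0025,0,0.005],"spin":0.2},{"travel":[0,0,0.006],"spin":0},{"travel":[0,0,0.004],"spin":0},{"travel":[0,0,0.001],"spin":0},{"travel":[0,0,0],"spin":0}]'

```text
time_s: 37.48
tcp_pos: [0.4294, -0.3013, 0.0421]
eef_rot: [178.7, 2.6, -104.2]
contact_force: [-0.9, 0.8, -1.7]
gripper_width: 0.0399
```

```bash
python3 -c "
from h import *
go(.4290,-.3007,.038,-104.2);tilt()"
```

```text
t 37.48 pos [ 0.4294 -0.3013  0.0421] rot [ 178.7    2.6 -104.2] w 0.0399 F [-0.9  0.8 -1.7]
 spin -0.04 now-frame [-0.0003  0.0004  0.0041] after-spin [-0.0003  0.0004  0.0041]
 tilt rad/tan deg [-1.39  2.55] q [-15.6  19.1 -27.9  -3.7 -44.4   4. ] qd [-0.2  0.3 -0.3 -0.1  0.3 -0. ]
```

>>> send_rows --motion '[{"travel":[0,0,0.0015],"spin":0},{"travel":[0,0,0.001],"spin":0},{"travel":[0,0,0.0005],"spin":0},{"travel":[0,0,0],"spin":0}]'

```text
time_s: 37.82
tcp_pos: [0.4296, -0.3013, 0.0391]
eef_rot: [178.7, 2.6, -104.2]
contact_force: [-0.3, 0.0, -0.7]
gripper_width: 0.04
```

>>> send_rows --motion '[{"travel":[0,0,0.0005],"spin":0},{"travel":[0,0,0.0005],"spin":0},{"travel":[0,0,0],"spin":0}]'

```text
time_s: 38.07
tcp_pos: [0.4304, -0.3015, 0.0391]
eef_rot: [178.8, 2.6, -104.2]
contact_force: [-0.2, -0.0, -0.3]
gripper_width: 0.0394
```

```bash
python3 -c "
from h import *
go(.4290,-.3007,.038,-104.2)"
```

```text
t 38.07 pos [ 0.4304 -0.3015  0.0391] rot [ 178.8    2.6 -104.2] w 0.0394 F [-0.2 -0.  -0.3]
 spin 0.01 now-frame [-0.0004  0.0015  0.0012] after-spin [-0.0004  0.0015  0.0012]
```

>>> send_rows --motion '[{"travel":[0,0.001,0.001],"spin":0},{"travel":[0,0,0.0005],"spin":0},{"travel":[0,0,0],"spin":0}]'

```text
time_s: 38.32
tcp_pos: [0.4312, -0.3017, 0.039]
eef_rot: [179.0, 2.5, -104.1]
contact_force: [-0.2, -1.1, 0.4]
gripper_width: 0.0398
```

>>> send_rows --motion '[{"travel":[0,0,0],"spin":0},{"travel":[0,0,0],"spin":0},{"travel":[0,0,0],"spin":0},{"travel":[0,0,0],"spin":0},{"travel":[0,0,0],"spin":0}]' --gripper 0.4

```text
time_s: 38.73
tcp_pos: [0.4305, -0.3015, 0.0382]
eef_rot: [179.0, 2.5, -104.2]
contact_force: [-0.1, 0.4, 0.0]
gripper_width: 0.0605
```

>>> send_rows --motion '[{"travel":[0,0,-0.01],"spin":0},{"travel":[0,0,-0.025],"spin":0},{"travel":[0,0,-0.03],"spin":0},{"travel":[0,0,-0.03],"spin":0},{"travel":[0,0,-0.02],"spin":0}]'

```text
time_s: 39.15
tcp_pos: [0.4273, -0.3059, 0.1542]
eef_rot: [178.2, 2.6, -104.2]
contact_force: [0.4, 0.3, 1.0]
gripper_width: 0.0612
```

>>> send_rows --motion '[{"travel":[0,0,-0.012],"spin":0},{"travel":[0,0,-0.005],"spin":0},{"travel":[0,0,-0.002],"spin":0},{"travel":[0,0,0],"spin":0}]' --gripper 1

```text
time_s: 39.48
tcp_pos: [0.4298, -0.3084, 0.182]
eef_rot: [178.9, 2.5, -104.2]
contact_force: [-0.5, 0.2, 0.2]
gripper_width: 0.0824
```

```bash
python3 -c "
from h import *
go(.6801,.1306,.16,-13.5);tilt()"
```

```text
t 39.48 pos [ 0.4298 -0.3084  0.182 ] rot [ 178.9    2.5 -104.2] w 0.0824 F [-0.5  0.2  0.2]
 spin -90.7 now-frame [-0.4856 -0.1359  0.0404] after-spin [ 0.1418 -0.4855  0.0062]
 tilt rad/tan deg [-1.23  2.44] q [-16.3  10.1 -18.7  -2.8 -62.4   3.4] qd [ 0.1 -0.3 -0.3 -0.3  0.1 -0. ]
```

>>> send_rows --motion '[{"travel":[0,0,0],"spin":-4},{"travel":[0,0,0],"spin":-7.1},{"travel":[0,0,0],"spin":-7.1},{"travel":[0,0,0],"spin":-7.1},{"travel":[0,0,0],"spin":-7.1}]'

```text
time_s: 39.9
tcp_pos: [0.427, -0.307, 0.1771]
eef_rot: [-179.9, 3.0, -71.3]
contact_force: [-0.7, 0.1, -0.9]
gripper_width: 0.0875
```

>>> send_rows --motion '[{"travel":[0,0,0],"spin":-7.1},{"travel":[0,0,0],"spin":-7.1},{"travel":[0,0,0],"spin":-7.1},{"travel":[0,0,0],"spin":-7.1},{"travel":[0,0,0],"spin":-7.1}]'

```text
time_s: 40.32
tcp_pos: [0.4233, -0.3051, 0.1701]
eef_rot: [-178.3, 3.1, -35.4]
contact_force: [-0.4, 0.0, 0.0]
gripper_width: 0.0876
```

>>> send_rows --motion '[{"travel":[0,0,0],"spin":-7.1},{"travel":[0,0,0],"spin":-7},{"travel":[0.004,-0.012,0],"spin":-5},{"travel":[0.006,-0.02,0],"spin":-2},{"travel":[0.008,-0.027,0],"spin":0}]'

```text
time_s: 40.73
tcp_pos: [0.4516, -0.2532, 0.1646]
eef_rot: [-177.2, 3.0, -13.5]
contact_force: [0.6, -0.6, -0.5]
gripper_width: 0.0875
```

>>> send_rows --motion '[{"travel":[0.008,-0.027,0],"spin":0},{"travel":[0.008,-0.027,0],"spin":0},{"travel":[0.008,-0.027,0],"spin":0},{"travel":[0.008,-0.027,0],"spin":0},{"travel":[0.008,-0.027,0],"spin":0}]'

```text
time_s: 41.15
tcp_pos: [0.5206, -0.1259, 0.1622]
eef_rot: [-177.3, 3.7, -13.7]
contact_force: [0.9, 0.3, 0.2]
gripper_width: 0.0879
```

>>> send_rows --motion '[{"travel":[0.008,-0.027,0],"spin":0},{"travel":[0.008,-0.027,0],"spin":0},{"travel":[0.008,-0.027,0],"spin":0},{"travel":[0.008,-0.027,0],"spin":0},{"travel":[0.008,-0.027,0],"spin":0}]'

```text
time_s: 41.57
tcp_pos: [0.5904, 0.0024, 0.1588]
eef_rot: [-177.5, 4.3, -13.8]
contact_force: [0.1, 0.1, 0.7]
gripper_width: 0.0874
```

```bash
python3 -c "
from h import *
go(.6801,.1306,.13,-13.5);tilt()
p,d=r.capture('top'); W=cloud('top',d); z=W[...,2]; cv2.imwrite('pics/t3.png',cv2.resize(p[190:350,400:560],None,fx=3.5,fy=3.5))
for lo,hi in((.044,.07),(.022,.042)):
  m=((z>lo)&(z<hi)&(abs(W[...,0]-.431)<.08)&(abs(W[...,1]+.294)<.07)); q=W[m]; print(len(q), cv2.minAreaRect((q[:,:2]*1000).astype(np.float32)),np.percentile(q[:,2],[5,50,95]))
"
```

```text
t 41.57 pos [0.5904 0.0024 0.1588] rot [-177.5    4.3  -13.8] w 0.0874 F [0.1 0.1 0.7]
 spin -0.25 now-frame [ 0.0586 -0.1446  0.0307] after-spin [ 0.0593 -0.1444  0.0306]
 tilt rad/tan deg [-2.52  4.31] q [ 16.2  17.9 -10.7  -4.8 -64.   62.1] qd [ 24.8  15.1  20.8  -1.1  -5.5 -24.6]
953 ((430.16619873046875, -301.7829895019531), (64.69782257080078, 40.89970016479492), 74.71731567382812) [0.04954329 0.05215135 0.05412791]
487 ((431.5387268066406, -293.6882019042969), (97.06350708007812, 42.854637145996094), 75.30365753173828) [0.02578222 0.03233949 0.03844747]
```

View pics/t3.png

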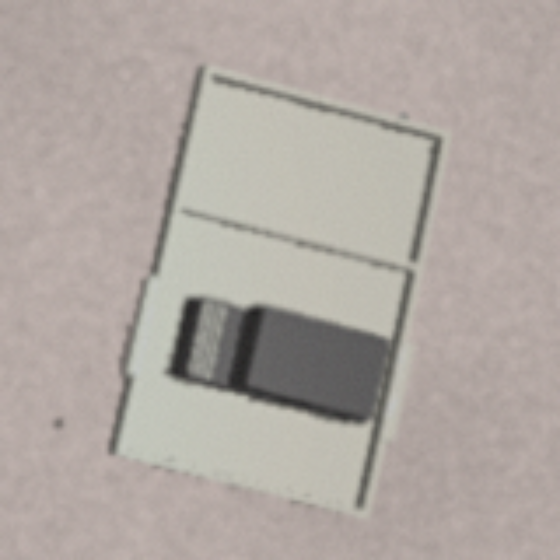

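The stack is good: the short case sits flat with its top at 52 mm, 8 mm from the long case's centre on the side away from the ridge, so it's clear of the ridge and doesn't overhang. Now the objective.

>>> send_rows --motion '[{"travel":[0.01,-0.025,0],"spin":-0.2},{"travel":[0.009,-0.023,0],"spin":0},{"travel":[0.008,-0.02,0],"spin":0},{"travel":[0.007,-0.016,0],"spin":0},{"travel":[0.005,-0.012,0],"spin":0}]'

```text
time_s: 42.03
tcp_pos: [0.6518, 0.0948, 0.1512]
eef_rot: [-177.8, 4.9, -13.4]
contact_force: [0.4, -0.3, -0.1]
gripper_width: 0.0872
```

>>> send_rows --motion '[{"travel":[0.003,-0.007,0],"spin":0},{"travel":[0.001,-0.003,0],"spin":0},{"travel":[0,0,0],"spin":0},{"travel":[0,0,0],"spin":0}]'

```text
time_s: 42.37
tcp_pos: [0.6573, 0.1051, 0.1468]
eef_rot: [-178.0, 5.3, -13.3]
contact_force: [-0.1, -0.2, -1.0]
gripper_width: 0.0875
```

```bash
python3 -c "
from h import *
W0=r.get_calibration('wrist'); p,d=r.capture('wrist')
W=cloud('wrist',d,W0); z=W[...,2]
for lo in (.012,.042):
  m=((z>lo)&(z<.06)&(np.hypot(W[...,0]-.680,W[...,1]-.1306)<.03)); q=W[m][:,:2]; print(len(q), cv2.minEnclosingCircle((q*1000).astype(np.float32)))
go(.680,.1306,.06,-13.5);tilt()
"
```

```text
1463 ((680.5765991210938, 132.0935516357422), 17.42881965637207)
453 ((681.2957763671875, 131.88343811035156), 9.712708473205566)
t 42.42 pos [0.6572 0.105  0.1469] rot [-178.     5.3  -13.3] w 0.0877 F [-0.1  0.1 -0.2]
 spin 0.17 now-frame [ 0.0241 -0.0272  0.086 ] after-spin [ 0.024  -0.0273  0.086 ]
 tilt rad/tan deg [-3.05  4.71] q [ 23.   25.3  -0.8  -5.1 -67.   55.7] qd [-0.3 -0.4 -0.   0.  -0.1 -0.1]
```

>>> send_rows --motion '[{"travel":[0.009,-0.01,0.006],"spin":0.2},{"travel":[0.009,-0.01,0.012],"spin":0},{"travel":[0.006,-0.008,0.014],"spin":0},{"travel":[0,0,0.014],"spin":0},{"travel":[0,0,0.012],"spin":0}]'

```text
time_s: 42.83
tcp_pos: [0.6868, 0.1302, 0.0874]
eef_rot: [-177.8, 4.9, -13.7]
contact_force: [0.5, 0.1, -0.8]
gripper_width: 0.0878
```

>>> send_rows --motion '[{"travel":[0,0,0.008],"spin":0},{"travel":[0,0,0.003],"spin":0},{"travel":[0,0,0],"spin":0},{"travel":[0,0,0],"spin":0}]'

```text
time_s: 43.17
tcp_pos: [0.6841, 0.1311, 0.068]
eef_rot: [-178.1, 5.3, -13.7]
contact_force: [0.3, 0.2, 1.1]
gripper_width: 0.0879
```

```bash
python3 -c "
from h import *
go(.6808,.1317,.009,-13.5);tilt()"
```

```text
t 43.17 pos [0.6841 0.1311 0.068 ] rot [-178.1    5.3  -13.7] w 0.0879 F [0.3 0.2 1.1]
 spin -0.24 now-frame [0.0022 0.0021 0.059 ] after-spin [0.0022 0.0021 0.059 ]
 tilt rad/tan deg [-3.04  4.79] q [ 24.1  31.9  -0.8  -5.5 -60.5  55. ] qd [ 0.   0.8  0.1  0.1  0.1 -0.1]
```

>>> send_rows --motion '[{"travel":[0.002,0.002,0.006],"spin":-0.2},{"travel":[0,0,0.012],"spin":0},{"travel":[0,0,0.013],"spin":0},{"travel":[0,0,0.01],"spin":0},{"travel":[0,0,0.005],"spin":0}]'

```text
time_s: 43.58
tcp_pos: [0.6837, 0.1315, 0.021]
eef_rot: [-177.9, 5.1, -13.5]
contact_force: [-0.3, -0.4, -0.0]
gripper_width: 0.0877
```

>>> send_rows --motion '[{"travel":[0,0,0.001],"spin":0},{"travel":[0,0,0],"spin":0}]'

```text
time_s: 43.75
tcp_pos: [0.6821, 0.1311, 0.0173]
eef_rot: [-178.0, 5.2, -13.5]
contact_force: [0.4, -0.1, 0.3]
gripper_width: 0.0877
```

```bash
python3 -c "
from h import *
go(.6808,.1317,.009,-13.5);tilt()"
```

```text
t 43.75 pos [0.6821 0.1311 0.0173] rot [-178.     5.2  -13.5] w 0.0877 F [ 0.4 -0.1  0.3]
 spin -0.03 now-frame [-0.0007  0.0001  0.0084] after-spin [-0.0006  0.0001  0.0084]
 tilt rad/tan deg [-2.9   4.79] q [ 24.1  34.6  -3.3  -5.8 -55.1  55.7] qd [ 0.1  0.6 -0.4  0.1  0.3 -0. ]
```

>>> send_rows --motion '[{"travel":[-0.0007,0,0.005],"spin":0},{"travel":[0,0,0.004],"spin":0},{"travel":[0,0,0],"spin":0}]'

```text
time_s: 44.0
tcp_pos: [0.681, 0.132, 0.0081]
eef_rot: [-178.0, 5.2, -13.5]
contact_force: [-0.6, 0.9, -0.4]
gripper_width: 0.0876
```

>>> send_rows --motion '[{"travel":[0,0,0],"spin":0},{"travel":[0,0,0],"spin":0},{"travel":[0,0,0],"spin":0},{"travel":[0,0,0],"spin":0},{"travel":[0,0,0],"spin":0}]' --gripper -1 --squeeze 40

```text
time_s: 44.42
tcp_pos: [0.6818, 0.1323, 0.0092]
eef_rot: [-177.9, 5.1, -13.5]
contact_force: [-0.0, -0.3, 0.6]
gripper_width: 0.0596
```

>>> send_rows --motion '[{"travel":[0,0,0],"spin":0},{"travel":[0,0,0],"spin":0},{"travel":[0,0,0],"spin":0},{"travel":[0,0,0],"spin":0},{"travel":[0,0,0],"spin":0}]'

```text
time_s: 44.83
tcp_pos: [0.6821, 0.1323, 0.0098]
eef_rot: [-177.9, 5.1, -13.5]
contact_force: [0.2, -0.0, -1.0]
gripper_width: 0.0334
```

>>> send_rows --motion '[{"travel":[0,0,0],"spin":0},{"travel":[0,0,0],"spin":0},{"travel":[0,0,0],"spin":0},{"travel":[0,0,0],"spin":0}]'

```text
time_s: 45.17
tcp_pos: [0.6821, 0.1323, 0.0098]
eef_rot: [-177.9, 5.1, -13.5]
contact_force: [-0.1, -0.2, -0.2]
gripper_width: 0.0334
```

```bash
python3 -c "
from h import *
go(.5265,-.317,.1,-13.5);tilt()"
```

```text
t 45.17 pos [0.6821 0.1323 0.0098] rot [-177.9    5.1  -13.5] w 0.0334 F [-0.1 -0.2 -0.2]
 spin 0.0 now-frame [-0.0542  0.4697 -0.1032] after-spin [-0.0541  0.4697 -0.1032]
 tilt rad/tan deg [-2.69  4.76] q [ 24.2  35.   -3.8  -5.9 -54.1  55.7] qd [-0.   0.   0.  -0.1  0.  -0. ]
```

>>> send_rows --motion '[{"travel":[0,0,-0.012],"spin":0},{"travel":[0,0,-0.022],"spin":0},{"travel":[0,0,-0.03],"spin":0},{"travel":[0,0,-0.03],"spin":0},{"travel":[0,0,-0.018],"spin":0}]'

```text
time_s: 45.58
tcp_pos: [0.6868, 0.1244, 0.1208]
eef_rot: [-178.3, 5.7, -13.6]
contact_force: [1.1, 0.6, -0.8]
gripper_width: 0.0332
```

>>> send_rows --motion '[{"travel":[0,0,-0.008],"spin":0},{"travel":[-0.002,0.01,0],"spin":0},{"travel":[-0.002,0.02,0],"spin":0},{"travel":[-0.003,0.027,0],"spin":0},{"travel":[-0.003,0.027,0],"spin":0}]'

```text
time_s: 46.0
tcp_pos: [0.6591, 0.0451, 0.1323]
eef_rot: [-178.0, 5.3, -13.2]
contact_force: [-0.2, -0.3, -0.6]
gripper_width: 0.0333
```

>>> send_rows --motion '[{"travel":[-0.003,0.027,0],"spin":0},{"travel":[-0.003,0.027,0],"spin":0},{"travel":[-0.003,0.027,0],"spin":0},{"travel":[-0.003,0.027,0],"spin":0},{"travel":[-0.003,0.027,0],"spin":0}]'

```text
time_s: 46.42
tcp_pos: [0.6018, -0.0933, 0.1225]
eef_rot: [-178.2, 5.9, -13.3]
contact_force: [0.6, -0.7, -1.4]
gripper_width: 0.0329
```

>>> send_rows --motion '[{"travel":[-0.003,0.027,0],"spin":0},{"travel":[-0.003,0.027,0],"spin":0},{"travel":[-0.003,0.027,0],"spin":0},{"travel":[-0.003,0.027,0],"spin":0},{"travel":[-0.003,0.027,0],"spin":0}]'

```text
time_s: 46.83
tcp_pos: [0.5422, -0.2307, 0.1136]
eef_rot: [-178.2, 6.6, -13.5]
contact_force: [0.5, -0.1, -1.0]
gripper_width: 0.0332
```

```bash
python3 -c "
from h import *
go(.5265,-.317,.1,-13.5);tilt()"
```

```text
t 46.83 pos [ 0.5422 -0.2307  0.1136] rot [-178.2    6.6  -13.5] w 0.0332 F [ 0.5 -0.1 -1. ]
 spin 0.02 now-frame [0.0064 0.088  0.0102] after-spin [0.0065 0.088  0.0102]
 tilt rad/tan deg [-6.33  2.62] q [ -5.8  22.  -12.   -3.  -62.4  83.8] qd [-32.2   1.4  -2.5   3.5   1.   29.9]
```

>>> send_rows --motion '[{"travel":[0.002,0.022,0],"spin":0},{"travel":[0.002,0.018,0],"spin":0},{"travel":[0.001,0.014,0],"spin":0},{"travel":[0.001,0.01,0.002],"spin":0},{"travel":[0,0.006,0.004],"spin":0}]'

```text
time_s: 47.25
tcp_pos: [0.5173, -0.309, 0.0991]
eef_rot: [-178.2, 7.3, -13.9]
contact_force: [0.3, -0.0, -1.8]
gripper_width: 0.0332
```

>>> send_rows --motion '[{"travel":[0,0.002,0.002],"spin":0},{"travel":[0,0,0],"spin":0},{"travel":[0,0,0],"spin":0}]'

```text
time_s: 47.5
tcp_pos: [0.5131, -0.3112, 0.0938]
eef_rot: [-178.1, 7.6, -14.1]
contact_force: [0.8, 0.4, -1.6]
gripper_width: 0.0332
```

```bash
python3 -c "
from h import *
go(.5275,-.3165,.05,-13.5);tilt()"
```

```text
t 47.5 pos [ 0.5131 -0.3112  0.0938] rot [-178.1    7.6  -14.1] w 0.0332 F [ 0.8  0.4 -1.6]
 spin -0.56 now-frame [0.0209 0.0029 0.0413] after-spin [0.0209 0.0031 0.0413]
 tilt rad/tan deg [-7.54  1.88] q [-13.9  24.6 -11.2  -2.1 -61.7  90.8] qd [ 0.1  0.3 -0.7 -0.1  0.4  0. ]
```

>>> send_rows --motion '[{"travel":[0.008,0.001,0.004],"spin":-0.5},{"travel":[0.008,0.001,0.01],"spin":0},{"travel":[0.005,0.001,0.012],"spin":0},{"travel":[0,0,0.01],"spin":0},{"travel":[0,0,0.005],"spin":0}]'

```text
time_s: 47.92
tcp_pos: [0.5319, -0.3147, 0.0473]
eef_rot: [-178.1, 7.4, -13.3]
contact_force: [-0.4, -0.8, -2.2]
gripper_width: 0.0331
```

>>> send_rows --motion '[{"travel":[0,0,0],"spin":0},{"travel":[0,0,0],"spin":0},{"travel":[0,0,0],"spin":0}]'

```text
time_s: 48.17
tcp_pos: [0.5303, -0.3134, 0.0437]
eef_rot: [-178.0, 7.7, -13.2]
contact_force: [0.1, -0.1, -0.6]
gripper_width: 0.033
```

```bash
python3 -c "
from h import *
go(.5275,-.3165,.015,-13.5);tilt()
p,d=r.capture('scene'); W=cloud('scene',d); z=W[...,2]; cv2.imwrite('pics/s4.png',cv2.resize(p[230:420,90:300],None,fx=3.5,fy=3))
"
```

```text
t 48.17 pos [ 0.5303 -0.3134  0.0437] rot [-178.     7.7  -13.2] w 0.033 F [ 0.1 -0.1 -0.6]
 spin 0.28 now-frame [0.0018 0.0046 0.0286] after-spin [0.0018 0.0046 0.0286]
 tilt rad/tan deg [-7.67  1.9 ] q [-13.7  29.1 -11.4  -2.3 -57.3  91.7] qd [ 0.2  0.1 -0.1  0.2 -0.  -0.1]
```

View pics/s4.png

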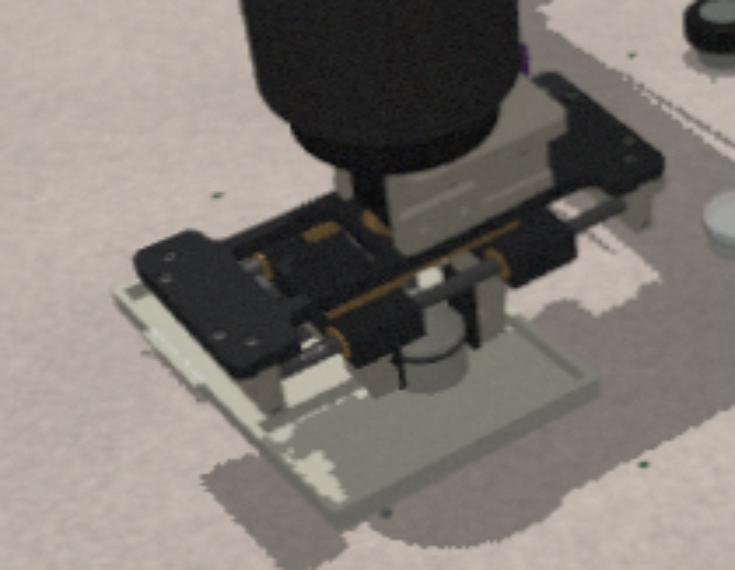

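The objective hangs nose up over the smaller bay (435,350), clear of the divider and the stack. Lowering.

>>> send_rows --motion '[{"travel":[0.0015,0.004,0.005],"spin":0.3},{"travel":[0,0,0.009],"spin":0},{"travel":[0,0,0.008],"spin":0},{"travel":[0,0,0.003],"spin":0},{"travel":[0,0,0],"spin":0}]'

```text
time_s: 48.63
tcp_pos: [0.5283, -0.3169, 0.018]
eef_rot: [-178.1, 7.5, -13.6]
contact_force: [-0.7, 0.0, -0.8]
gripper_width: 0.0331
```

```bash
python3 -c "
from h import *
go(.5275,-.3165,.014,-13.5);tilt()"
```

```text
t 48.63 pos [ 0.5283 -0.3169  0.018 ] rot [-178.1    7.5  -13.6] w 0.0331 F [-0.7  0.  -0.8]
 spin -0.09 now-frame [-0.0003 -0.0001  0.0041] after-spin [-0.0003 -0.0001  0.0041]
 tilt rad/tan deg [-7.47  1.85] q [-14.   30.7 -12.7  -2.3 -54.2  91.8] qd [-0.2  0.5 -0.4 -0.1  0.3  0. ]
```

>>> send_rows --motion '[{"travel":[0,0,0.0015],"spin":0},{"travel":[0,0,0.0015],"spin":0},{"travel":[0,0,0.0005],"spin":0},{"travel":[0,0,0],"spin":0},{"travel":[0,0,0],"spin":0}]'

```text
time_s: 49.05
tcp_pos: [0.5279, -0.3168, 0.0145]
eef_rot: [-178.1, 7.5, -13.6]
contact_force: [0.0, 0.0, -0.2]
gripper_width: 0.0331
```

```bash
python3 -c "
from h import *
go(.5275,-.3165,.014,-13.5)"
```

```text
t 49.05 pos [ 0.5279 -0.3168  0.0145] rot [-178.1    7.5  -13.6] w 0.0331 F [ 0.   0.  -0.2]
 spin -0.07 now-frame [-0.0004 -0.0002  0.0006] after-spin [-0.0004 -0.0002  0.0006]
```

>>> send_rows --motion '[{"travel":[0,0,0.0005],"spin":0},{"travel":[0,0,0],"spin":0},{"travel":[0,0,0],"spin":0},{"travel":[0,0,0],"spin":0},{"travel":[0,0,0],"spin":0}]' --gripper 0.25

```text
time_s: 49.47
tcp_pos: [0.5287, -0.3171, 0.0148]
eef_rot: [-178.1, 7.4, -13.6]
contact_force: [-0.5, 0.5, 0.1]
gripper_width: 0.0538
```

>>> send_rows --motion '[{"travel":[0,0,-0.008],"spin":0},{"travel":[0,0,-0.02],"spin":0},{"travel":[0,0,-0.03],"spin":0},{"travel":[0,0,-0.03],"spin":0},{"travel":[0,0,-0.03],"spin":0}]'

```text
time_s: 49.88
tcp_pos: [0.5381, -0.3229, 0.1304]
eef_rot: [-178.0, 8.2, -13.6]
contact_force: [0.6, -0.6, 0.3]
gripper_width: 0.0548
```

>>> send_rows --motion '[{"travel":[0,-0.01,-0.03],"spin":0},{"travel":[0,-0.025,-0.02],"spin":0},{"travel":[0,-0.03,-0.01],"spin":0},{"travel":[0,-0.03,0],"spin":0},{"travel":[0,-0.03,0],"spin":0}]'

```text
time_s: 50.3
tcp_pos: [0.5791, -0.2093, 0.2092]
eef_rot: [-178.2, 7.4, -14.0]
contact_force: [-0.0, 0.1, -0.5]
gripper_width: 0.0547
```

>>> send_rows --motion '[{"travel":[0,-0.03,0],"spin":0},{"travel":[0,-0.03,0],"spin":0},{"travel":[0,-0.02,0],"spin":0},{"travel":[0,-0.01,0],"spin":0},{"travel":[0,0,0],"spin":0}]'

```text
time_s: 50.72
tcp_pos: [0.6038, -0.1132, 0.2184]
eef_rot: [-178.1, 7.0, -13.8]
contact_force: [-0.4, -0.4, -0.2]
gripper_width: 0.0545
```

```bash
python3 -c "
from h import *
go(.5,0,.2,-13.5)
a,_=r.capture('scene'); p,d=r.capture('top'); W=cloud('top',d); z=W[...,2]
cv2.imwrite('pics/fin.png',np.hstack([a[150:410,120:480][:, :],cv2.resize(p[120:380,70:545],(440,260))]))
def m(n,x,y,rad,lo,hi):
    k=(z>lo)&(z<hi)&(np.hypot(W[...,0]-x,W[...,1]-y)<rad); q=W[k]
    print(n,len(q)); 
    if len(q)>5: print('  ',cv2.minAreaRect((q[:,:2]*1000).astype(np.float32)),np.percentile(q[:,2],[5,50,95]).round(4))
m('obj',.5265,-.317,.03,.012,.06); m('objnose',.5265,-.317,.03,.042,.06); m('short',.43,-.302,.05,.044,.07); m('dish',.501,.317,.04,.02,.04); m('bottle',.584,.345,.03,.02,.075); m('bottle top',.584,.345,.03,.05,.075)
for n,x,y in(('small',.5586,-.13),('vial',.6773,-.13),('eye',.4434,.0055)): m(n,x,y,.04,.012,.07)
"
```

```text
t 50.72 pos [ 0.6038 -0.1132  0.2184] rot [-178.1    7.   -13.8] w 0.0545 F [-0.4 -0.4 -0.2]
 spin -0.27 now-frame [-0.1246 -0.0841  0.0366] after-spin [-0.1242 -0.0847  0.0366]
obj 389
   ((526.0841064453125, -316.799072265625), (33.36895751953125, 33.608577728271484), 88.18437194824219) [0.0162 0.039  0.0523]
objnose 152
   ((525.3871459960938, -315.4508972167969), (23.30493927001953, 21.39359474182129), 36.494720458984375) [0.0428 0.0506 0.0533]
short 949
   ((429.86187744140625, -302.28277587890625), (65.0197982788086, 40.802947998046875), 74.86221313476562) [0.0499 0.0521 0.0542]
dish 0
bottle 0
bottle top 0
small 402
   ((559.304443359375, -133.45071411132812), (41.23576736450195, 34.37553787231445), 9.365965843200684) [0.0181 0.0204 0.0224]
vial 99
   ((673.3836059570312, -134.58981323242188), (16.634967803955078, 20.25743865966797), 81.2413558959961) [0.0163 0.0519 0.0548]
eye 0
```

View pics/fin.png

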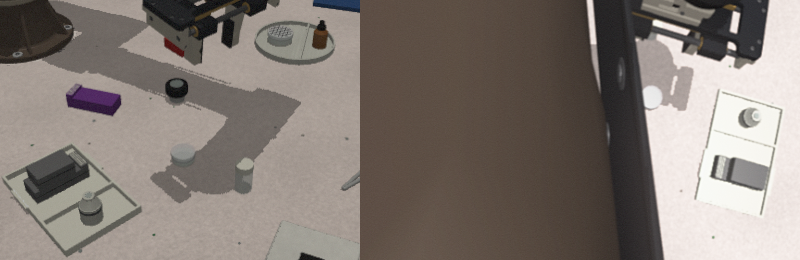

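The final view shows the stack flat in the oblong tray (58,172), the objective standing nose up in the smaller bay (90,205), and the gridded dish (280,35) and upright bottle (320,33) in the round tray. The arm touches nothing, so I'm handing in.

```bash
python3 -c "
from plant import r
print(r.close_job())"
```

```text
the job is handed in; nothing more can be done
None
```

Both kits are made up and the job is handed in; the last clock reading before that was 50.7 s of the 141 s allowed.

| Item | Last check |
|---|---|
| Counting dish | Flat in the round tray's larger bay, top about 28 mm above the bench |
| Dropper bottle | Upright in the smaller bay |
| Long case | Flat in the oblong tray's larger bay, clear of the walls |
| Short case | Flat on top (about 52 mm). It is in line and about 8 mm from the long case's centre, away from the ridge, so it is off the ridge with no overhang |
| Objective | Nose up in the smaller bay, top reading about 51–53 mm (51 expected) |

**Less certain points:**
- **Counting kit at the end:** in the last top picture the arm hid the round tray, so the dish and bottle were checked only by eye in the scene camera. The dish had been measured from the top right after placing; the bottle was never measured.
- **Stock that stays:** the small dish and vial were partly hidden and measured 3–6 mm off their starting spots. The eyepiece was out of the top view. I put this down to the arm blocking the view, as all three looked undisturbed in the scene picture. I did not touch them or the purple and red look-alikes.
- **Tool tilt:** the tool tilted by up to 8° as rows added up. The parts still settled flat when released.

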